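# Lay out an order on the photo board

### The job

Lay out the order on the grey photo board for its check photo, without shifting the white gift box and the green coaster stack that already stand there: set the power adapter midway between those two, in line with their centres and with its long side running from the board's front to its back, and lay the small tape ring flat and centred on top of the adapter. Put the mouse, upright, centred on top of the coaster stack, and lay the box cutter in the middle of the white front strip's width, along the strip, centred straight in front of the gift box. Leave the wide roll of tape alone.

Things in the scene. Friction and masses are not known exactly. Their poses are not given: they have to be found in the camera images.
- photo_board: grey photo board lying on the table, fixed, 240 (x) by 400 (y) by 4 mm thick, its top 4 mm above the table. Origin at the centre of its underside; x points to its back edge (away from the robot), y to its left as the robot sees it, z up. Its yaw varies a little. The gift box and the coaster stack stand on it, 140 mm to either side of its x axis and both 30 mm behind its origin; which of them is left and which right changes.
- strip_mid (a point): middle of the white strip printed along the board's front (robot-side) edge, on the board's top, 90 mm in front of the board's origin; the strip is 50 mm (x) by 384 mm (y); axes as the board's
- gift_box_mid (a point): centre (half-way up) of the white closed gift box, already standing on the board, loose; 81 (x) by 120 (y) by 42 mm (z); its long y axis runs front to back on the board, its x axis along the board's y
- coaster_stack_mid (a point): centre (half-way up) of the low stack of square green felt coasters, already lying on the board, loose; about 92 by 92 mm, flat top 21 mm above its underside; x, y, z as the board's
- power_adapter_mid (a point): centre (half-way up) of the black power adapter, loose, a brick 56 (x) by 116 (y, its long side) by 34 mm (z) with rounded corners, about 0.28 kg; lies flat, z up
- tape_ring_mid (a point): centre (half-way up) of the small tape ring (blue outside), loose: a thin open ring 60 mm outside, about 48 mm inside diameter, 15 mm tall, about 30 g; lies flat, z (its axis) up; grip it across its outside
- computer_mouse_mid (a point): centre (half-way up) of the black computer mouse, loose: 106 (x, its length) by 60 (y) by 40 mm (z), domed top, about 90 g; its body sides can be gripped across y at half height; z up
- box_cutter_mid (a point): centre (half-way up) of the box cutter (snap-off knife, blade drawn in), loose: 22 (x) by 160 (y, its length) by 20 mm (z; the body is 14 mm thick, the thumb slide stands above it), about 70 g; lies flat, z up
- wide_tape_roll_mid (a point): bystander: centre (half-way up) of the wide pale roll of tape, loose, 100 mm across, 25 mm tall, lying flat near the right front of the table; leave it alone
Not all that is in view belongs to the job. There is more than one size of the part that bears box_cutter_mid; the job needs the larger. Several things look just like the part that bears tape_ring_mid: the one meant starts nearest to the robot's base.

How it is judged:
By the outcome, as a careful person would: the job done as asked, in the order asked, and still so for the second after the job is handed in, with the robot touching nothing.
It also fails if it takes over 99 s, if anything falls off the work surface, if the arm or the gripper's body presses on something with over 40 N, if the wrist force passes 120 N, or if a joint passes its speed limit or range.

### The arm

A 6-joint arm with a two-finger parallel gripper is mounted at the origin on a cart in front of the work surface, level with it; the furniture and walls round the work are solid. World frame = base frame: x ahead of the robot, y to its left, z up, the work surface at z = 0. Lengths are in m, angles in rad, forces in N, time in s.
With the tool pointing down it reaches from about 0.4 to 0.925 m from the base axis. Payload 12.5 kg.
Tool frame: the origin (TCP) lies at the very end of the fingers, on their centre line; the grasp point (between the pads) lies 19 mm behind it (robot.pinch_z is the distance from the TCP to the grasp point, in m); z points along the fingers, x is the direction in which the jaws open and shut, and the axes are right-handed (so a half turn about z gives the same grasp; the last joint's range is limited). The gripper opens to 95 mm and grips with 3 to 60 N. Pads are 20 mm wide; open, the fingers measure 119 mm over their backs; the gripper's body (75 mm by 180 mm) begins 59 mm behind the grasp point.
Start: joints at [1.057, 0.491, 1.559, -0, 1.092, -0.106], TCP at [0.248, 0.574, 0.215] pointing down, gripper open.
Joint ranges: [-3.1, 3.1], [-0.84, 2.19], [0.05, 2.79], [-1.13, 4.28], [0.06, 2.93], [-2.69, 2.69]. Speed limits (rad/s): [2.22, 2.22, 2.79, 3.14, 3.14, 3.14].

### API

Orientations are given as a 3x3 rotation matrix whose columns are the frame's x, y, z axes.
In Python, from workcell import robot gives the robot as it stands.
- The arm moves only by the tool servo_tool, never from a script. Its argument "targets" is a list of rows, each an object with "hand": the opening, from 0 (shut) to 1 (fully open); "offset": the shift along the tool's x, y, z in m, a list of three; "twist": the turn about the tool's z in rad. In form: [{"hand": hand, "offset": [tx, ty, tz], "twist": twist}, ...]. A call has 1 to 10 rows; each row is the pose to reach, as a shift and turn from the pose measured when the call began, along the tool's axes at that moment; what a row does not reach only later rows make up. A row lasts 1/10 s, in which the tool goes at most 50 mm and 8.59 degrees, less where a joint would pass 70% of its speed; a pose out of reach is approached as far as the arm can. A call with a gripper value outside its range is refused whole. The fingers move at their own pace and stop on an object; "newtons" is the grip in N (left out, the last holds). Time passes only in rows, so rows that repeat a pose let the fingers close. It gives the time, the measured TCP pose, the force and the opening at its end, in the units of the state.
- robot.state(): the state, without advancing time (a new reading comes with each control period).
- robot.get_image(name): name is "side" or "top" or "wrist"; returns a dict with "frame" (400x640x3 uint8, red, green, blue), "range_z" (400x640 float32, m along the optical axis (not along the pixel's ray), 0 where there is no reading), "fx", "fy", "cx", "cy" (pixels), "R" (3x3) and "t" (3): a world point X has camera coordinates R X + t. Camera axes: x right, y down, z forward; pixel columns grow to the right and rows downward; lengths in m; the calibration is good to about 2 mm. A picture is of the moment at which its call begins.
- robot.job_done(): hands the job in, once; it reports no verdict.
The state is a dict: "time": time; "q": joint angles; "qvel": joint speeds; "tau": joint torques, N m; "tool_pos": TCP position; "ee_rot": TCP orientation; "ft_force": force on the tool from outside, world axes, zero at the start; "wrist_torque": the same for the moment, N m; "gripper_width": opening from 0.0 (shut) to 1.0 (fully open).
Only numpy, scipy, OpenCV 4.12 (cv2) and the standard library are available. Lean on these libraries where they do the work, as an engineer would, in place of code of your own. Each camera call takes 0.05 s, during which the arm holds its last target.

## Working session

There is one attempt and no reset: what is moved stays moved. The work goes in short steps, Python scripts to look and compute and a tool call to move; the robot and the scene stay as the last step left them, time stands still between calls to the robot, and variables do not carry over. Pictures are saved under pics/ and viewed, and the job is handed in when it is done.

Besides the shell and the picture viewer there is one more tool, called after "Call:" as name(argument=value, ...), one argument or row to a line, values as JSON. servo_tool: Moves the arm, as the interface text tells. Its arguments: {"type":"object","properties":{"targets":{"type":"array","items":{"type":"object","properties":{"hand":{"type":"number"},"offset":{"type":"array","items":{"type":"number"}},"twist":{"type":"number"}}}},"newtons":{"type":"number"}},"required":["targets"]}

```bash
ls; mkdir -p pics
python3 - <<'E'
from workcell import robot
import cv2,pickle
print(robot.state())
for n in ["top","side","wrist"]:
    d=robot.get_image(n); cv2.imwrite(f"pics/{n}0.png",d["frame"][:,:,::-1]); pickle.dump(d,open(f"{n}0.pkl","wb"))
    print(n,d["fx"],d["fy"],d["cx"],d["cy"],d["R"],d["t"])
E
```

```text
pics
{'time': 0.0, 'q': array([ 1.05740126e+00,  4.91570112e-01,  1.55947702e+00,  1.26713776e-05,
        1.09168407e+00, -1.05567114e-01]), 'qvel': array([ 0.00051971,  0.00066333,  0.00291073,  0.00109627, -0.00060843,
        0.00016684]), 'tau': array([ 1.72350428e-03, -6.12650943e+01, -2.58176333e+01,  6.93260855e-02,
        4.83375625e-02, -8.12844542e-05]), 'tool_pos': array([0.24771775, 0.5735371 , 0.2140457 ]), 'ee_rot': array([[ 3.96621407e-01,  9.17982100e-01, -5.68978708e-04],
       [ 9.17981579e-01, -3.96621793e-01, -9.86246351e-04],
       [-1.13102585e-03, -1.31145558e-04, -9.99999352e-01]]), 'ft_force': array([-0.06309796, -0.06512083, -0.34075553]), 'wrist_torque': array([ 0.02214103, -0.0069478 ,  0.00753456]), 'gripper_width': 0.999092008885208}
top 407.5924793446835 407.5924793446835 314.61935163071007 200.1040741262262 [[ 0.02444961 -0.99969473  0.00355793]
 [-0.99616603 -0.02466204 -0.08393461]
 [ 0.08399673 -0.00149212 -0.99646491]] [0.01392185 0.47114934 1.60824897]
side 430.7843052660899 430.7843052660899 320.7941538248976 201.36079809473188 [[-0.95862062 -0.28392367 -0.02082938]
 [-0.12083051  0.4720288  -0.8732633 ]
 [ 0.25777219 -0.83461138 -0.48680318]] [0.46596119 0.08499706 1.29369745]
wrist 297.1234615541157 297.1234615541157 325.7643841214346 200.65336519833383 [[ 0.39643807  0.91806009 -0.00159168]
 [ 0.87837255 -0.37879474  0.2915068 ]
 [ 0.26701784 -0.11696249 -0.95656743]] [-0.62412684 -0.0325486   0.39243197]
```

View pics/top0.png

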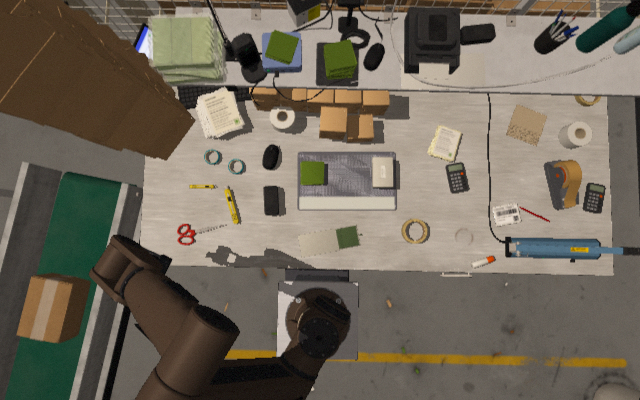

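View pics/side0.png

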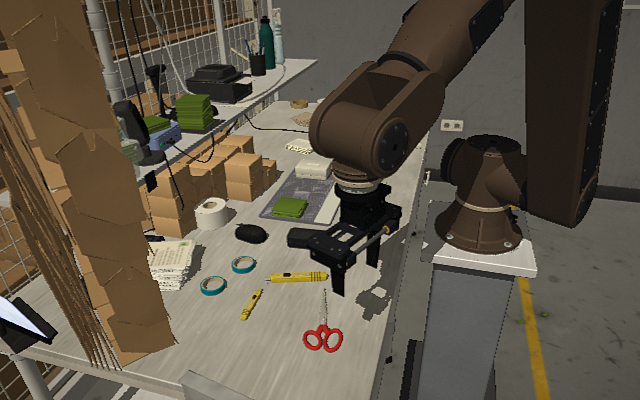

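View pics/wrist0.png

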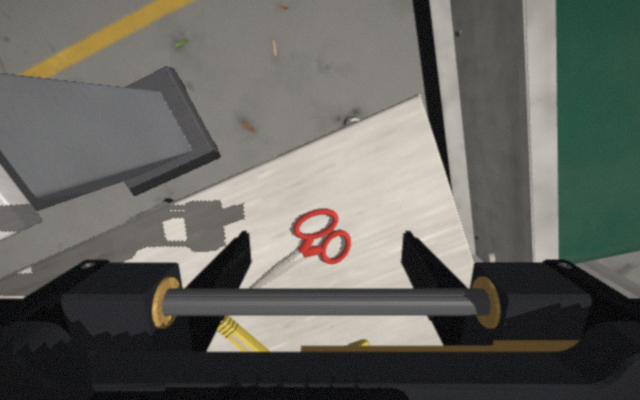

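The top view shows the board around (348,182), with the coasters on the left at (313,173) and the gift box on the right at (383,172). Further left are the mouse (271,157), the adapter (272,200), the large cutter (232,205), the small cutter (202,186) and two blue rings at (236,167) and (213,157). The first ring is the nearer one. I'll measure them all next.

```bash
cat > h.py <<'E'
import numpy as np, cv2, pickle
def ray(d,uv,z):
    uv=np.atleast_2d(np.asarray(uv,float))
    c=np.c_[(uv[:,0]-d["cx"])/d["fx"],(uv[:,1]-d["cy"])/d["fy"],np.ones(len(uv))]
    w=c@d["R"]; o=-d["R"].T@d["t"]
    return o+w*((z-o[2])/w[:,2])[:,None]
def cloud(d):
    Z=d["range_z"]; v,u=np.indices(Z.shape)
    c=np.stack([(u-d["cx"])/d["fx"]*Z,(v-d["cy"])/d["fy"]*Z,Z],-1)
    P=(c-d["t"])@d["R"]; P[Z==0]=np.nan
    return P
def proj(d,X):
    c=np.asarray(X)@d["R"].T+d["t"]; return np.array([d["fx"]*c[...,0]/c[...,2]+d["cx"],d["fy"]*c[...,1]/c[...,2]+d["cy"]]).T
E
python3 - <<'E'
from h import *
d=pickle.load(open("top0.pkl","rb")); P=cloud(d); im=d["frame"]
cv2.imwrite("pics/topzoom.png",cv2.resize(im[130:250,165:435],None,fx=2.9,fy=2.9,interpolation=cv2.INTER_CUBIC)[:,:,::-1])
hsv=cv2.cvtColor(im,cv2.COLOR_RGB2HSV)
m={}
roi=np.zeros(im.shape[:2],bool); roi[130:250,165:435]=1
X=P[...,2]
m["yel"]=roi&(hsv[...,1]>130)&(abs(hsv[...,0].astype(int)-27)<8)
m["blue"]=roi&(hsv[...,1]>80)&(abs(hsv[...,0].astype(int)-93)<12)
m["black"]=roi&(hsv[...,2]<60)&(np.indices(roi.shape)[1]<292)
m["green"]=roi&(hsv[...,1]>90)&(abs(hsv[...,0].astype(int)-45)<20)
for k,M in m.items():
    n,l,s,c=cv2.connectedComponentsWithStats(M.astype(np.uint8))
    for i in range(1,n):
        if s[i,4]<25: continue
        q=np.argwhere(l==i)[:,::-1]; h=np.nanmedian(X[l==i])
        w=ray(d,q,h)[:,:2]; r=cv2.minAreaRect((w*1000).astype(np.float32))
        print(k,s[i,4],c[i].round(1),"h",h.round(4),"mean",w.mean(0).round(4),"rect",np.round(r[0],1),np.round(r[1],1),round(r[2],1),"hmax",np.nanpercentile(X[l==i],95).round(3), "depthmean",np.nanmean(P[l==i],0).round(3))
E
```

```text
yel 63 [201.5 186. ] h 0.012 mean [0.5168 0.4816] rect [514.9 481.6] [12.1 92.6] 1.4 hmax 0.019 depthmean [0.517 0.482 0.012]
yel 188 [231.5 206.3] h 0.0146 mean [0.438  0.3573] rect [439.9 357.9] [145.1  24.5] 18.7 hmax 0.022 depthmean [0.438 0.357 0.014]
blue 25 [240.4 168.9] h 0.0156 mean [0.5898 0.3276] rect [589.9 330.3] [20.9 52.5] 59.9 hmax 0.021 depthmean [0.59  0.328 0.013]
black 311 [270.6 157. ] h 0.0306 mean [0.6386 0.2059] rect [639.6 206.5] [57.4 99. ] 77.9 hmax 0.04 depthmean [0.639 0.206 0.029]
black 398 [271.3 200.4] h 0.0344 mean [0.464  0.1967] rect [463.5 196.6] [116.1  55. ] 4.7 hmax 0.041 depthmean [0.464 0.197 0.033]
green 556 [311.7 172.6] h 0.0252 mean [0.5805 0.0398] rect [580.9  38.7] [92.9 96.3] 1.4 hmax 0.032 depthmean [0.581 0.04  0.025]
green 341 [347.2 236.7] h 0.0069 mean [ 0.3282 -0.1082] rect [ 328.  -108.2] [73.3 75.6] 12.7 hmax 0.021 depthmean [ 0.328 -0.108  0.008]
```

View pics/topzoom.png

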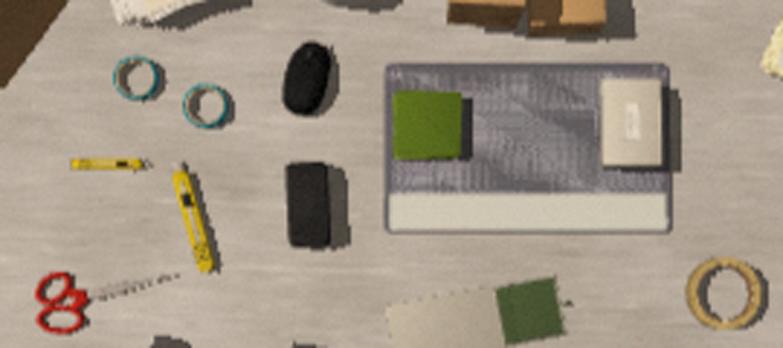

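Measured sizes match the intended parts: the yellow cutter at (0.44,0.358) is the 160 mm one, and the ring near (0.595,0.33) is the nearer of the two. Next I'll move to a hover pose so the wrist camera can refine these positions.

Call:
servo_tool(
  targets=[
    {"hand": 1,"offset": [-0.02,0.04,-0.05],"twist": -0.1},
    {"hand": 1,"offset": [-0.045,0.085,-0.1],"twist": -0.2},
    {"hand": 1,"offset": [-0.223,0.426,-0.186],"twist": -0.41},
    {"hand": 1,"offset": [-0.223,0.426,-0.186],"twist": -0.41},
    {"hand": 1,"offset": [-0.223,0.426,-0.186],"twist": -0.41},
    {"hand": 1,"offset": [-0.223,0.426,-0.186],"twist": -0.41},
    {"hand": 1,"offset": [-0.223,0.426,-0.186],"twist": -0.41},
    {"hand": 1,"offset": [-0.223,0.426,-0.186],"twist": -0.41},
    {"hand": 1,"offset": [-0.223,0.426,-0.186],"twist": -0.41},
    {"hand": 1,"offset": [-0.223,0.426,-0.186],"twist": -0.41},
  ],
)

```text
time: 1.15
tool_pos: [0.5334, 0.2203, 0.3931]
ee_rot: [[-0.002, 1.0, -0.001], [1.0, 0.002, -0.001], [-0.001, -0.001, -1.0]]
ft_force: [0.9, 0.5, 0.3]
gripper_width: 1.0
```

Call:
servo_tool(
  targets=[
    {"hand": 1,"offset": [0,0,0],"twist": 0},
    {"hand": 1,"offset": [0,0,0],"twist": 0},
    {"hand": 1,"offset": [0,0,0],"twist": 0},
  ],
)

```text
time: 1.45
tool_pos: [0.5328, 0.2209, 0.3926]
ee_rot: [[-0.003, 1.0, -0.002], [1.0, 0.003, -0.001], [-0.001, -0.002, -1.0]]
ft_force: [-0.5, 0.2, 0.1]
gripper_width: 1.0
```

Run:
```python
from workcell import robot
import cv2,pickle
s=robot.state();print(s["time"],s["tool_pos"],s["ee_rot"],s["q"])
for n in ["top","wrist"]:
    d=robot.get_image(n); cv2.imwrite(f"pics/{n}1.png",d["frame"][:,:,::-1]); pickle.dump(d,open(f"{n}1.pkl","wb"))
```

```text
1.45 [0.53277688 0.22094401 0.39261481] [[-2.59523412e-03  9.99995503e-01 -1.50303566e-03]
 [ 9.99996409e-01  2.59422675e-03 -6.71791079e-04]
 [-6.67888843e-04 -1.50477372e-03 -9.99998645e-01]] [ 2.78720353e-01  2.95570248e-01  1.39915430e+00 -2.34090362e-04
  1.44849797e+00 -1.29464196e+00]
```

View pics/wrist1.png

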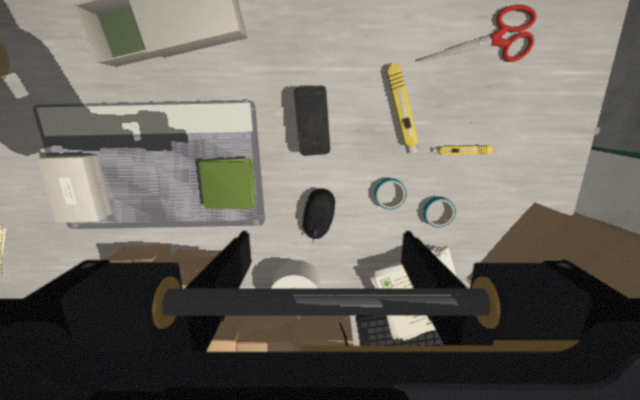

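The wrist view shows all the parts clearly: adapter (312,120), mouse (319,212), large cutter (402,105), nearer ring (391,193), coasters (227,183), gift box (73,187). I'll measure in both views.

```bash
cat > meas.py <<'E'
from h import *
def comps(d,M,minA,z,er=None):
    n,l,s,c=cv2.connectedComponentsWithStats(M.astype(np.uint8)); out=[]
    for i in range(1,n):
        if s[i,4]<minA: continue
        cs,_=cv2.findContours((l==i).astype(np.uint8),cv2.RETR_EXTERNAL,cv2.CHAIN_APPROX_NONE)
        k=max(cs,key=len)[:,0]
        q=np.argwhere(l==i)[:,::-1]
        w=ray(d,q,z)[:,:2]*1000; r=cv2.minAreaRect(w.astype(np.float32))
        C=np.cov(w.T); e,v=np.linalg.eigh(C); a=np.degrees(np.arctan2(v[1,1],v[0,1]))%180
        print("  px",c[i].round(1),s[i,4],"mean",w.mean(0).round(1),"rect",np.round(r[0],1),np.round(r[1],1),round(r[2],1),"pca ang",a.round(1))
def masks(im):
    hsv=cv2.cvtColor(im,cv2.COLOR_RGB2HSV).astype(int); H,S,V=hsv[...,0],hsv[...,1],hsv[...,2]
    return dict(yel=(S>130)&(abs(H-27)<9),blue=(S>70)&(abs(H-93)<14),black=(V<62)&(S<120),green=(S>90)&(abs(H-45)<20)&(V>60))
E
python3 - <<'E'
from meas import *
for f in ["top1","wrist1"]:
    d=pickle.load(open(f+".pkl","rb")); m=masks(d["frame"]); P=cloud(d)
    roi=np.zeros((400,640),bool)
    if f=="top1": roi[130:230,165:335]=1
    else: roi[55:238,190:500]=1
    print(f)
    for k,z in [("yel",.012),("blue",.0075),("black",.02),("black",.034),("green",.025)]:
        print(k,z); comps(d,m[k]&roi,25,z)
    # depth: heights above
    print("hts table", np.nanmedian(P[...,2][(abs(P[...,0]-.5)<.03)&(abs(P[...,1]-.27)<.03)]))
    for nm,x,y in [("gift",.57,-.1),("coast",.58,.04),("adap",.464,.197),("mouse",.64,.206),("board",.57,-.03)]:
        q=P[...,2][(abs(P[...,0]-x)<.015)&(abs(P[...,1]-y)<.015)]
        print(nm,len(q),np.nanmedian(q) if len(q) else None)
    for nm,lo,hi,x0,x1,y0,y1 in [("gift",.036,.06,.48,.68,-.25,-.04),("adapter",.025,.05,.38,.55,.12,.27),("mouse",.02,.06,.56,.72,.13,.27),("coast",.016,.035,.5,.66,-.03,.11)]:
        M=(P[...,2]>lo)&(P[...,2]<hi)&(P[...,0]>x0)&(P[...,0]<x1)&(P[...,1]>y0)&(P[...,1]<y1)
        if M.sum()<20: continue
        print(nm, M.sum()); comps(d,M,60,{"gift":.046,"adapter":.034,"mouse":.02,"coast":.025}[nm])
E
```

```text
top1
yel 0.012
  px [200.9 186. ] 60 mean [516.8 484. ] rect [514.9 483.6] [12.1 88.6] 1.4 pca ang 91.0
blue 0.0075
black 0.02
  px [248.3 140.8] 37 mean [704.5 299.3] rect [705.4 299.8] [88.8  7.4] 14.5 pca ang 14.9
  px [268.1 157.6] 552 mean [638.  217.1] rect [659.5 213.3] [208.3  79.1] 15.9 pca ang 20.0
  px [248.7 186.9] 1830 mean [517.7 290.6] rect [535.3 301.5] [411.2 238.1] 10.7 pca ang 44.2
  px [325.5 174.5] 79 mean [574.9 -15.8] rect [576.8 -16.1] [15.7 82. ] 87.5 pca ang 179.1
black 0.034
  px [248.3 140.8] 37 mean [701.3 297. ] rect [702.2 297.5] [88.   7.4] 14.5 pca ang 14.9
  px [268.1 157.6] 552 mean [635.4 215.4] rect [656.7 211.7] [206.5  78.4] 15.9 pca ang 20.0
  px [248.7 186.9] 1830 mean [516.1 288.3] rect [533.5 299.2] [407.6 236.1] 10.7 pca ang 44.2
  px [325.5 174.5] 79 mean [572.8 -15.4] rect [574.7 -15.7] [15.6 81.3] 87.5 pca ang 179.1
green 0.025
  px [311.7 172.6] 555 mean [580.5  39.9] rect [581.   38.7] [93.  96.3] 1.4 pca ang 34.9
hts table 0.7081989098351567
gift 50 0.004580184811848718
coast 59 0.02671900506187058
adap 43 0.0355343729961597
mouse 0 N
[... 1683 characters left out ...]
.025
  px [227.3 183. ] 2546 mean [579.2  38. ] rect [579.5  37.5] [97.7 95.7] 89.1 pca ang 106.5
hts table 0.4946252138182062
gift 251 0.0038714123799943726
coast 261 0.02455352237407328
adap 305 0.03358002157371848
mouse 239 0.035263857377916805
board 197 0.003810173986878816
gift 1920
  px [ 78.6 188.7] 1919 mean [ 586.1 -223.2] rect [ 587.8 -223.2] [118.9  56.3] 0.2 pca ang 180.0
adapter 2183
  px [311.7 119.8] 2183 mean [465.3 196.4] rect [467.1 196.5] [114.8  54.9] 4.4 pca ang 4.4
mouse 1113
  px [318.2 214.1] 1111 mean [641.4 206.4] rect [644.4 205.7] [ 54.8 100.2] 77.3 pca ang 167.6
coast 2519
  px [226.8 183.7] 2519 mean [580.6  36.8] rect [580.1  36.9] [95.4 97.7] 0.2 pca ang 120.1
```

View pics/top1.png

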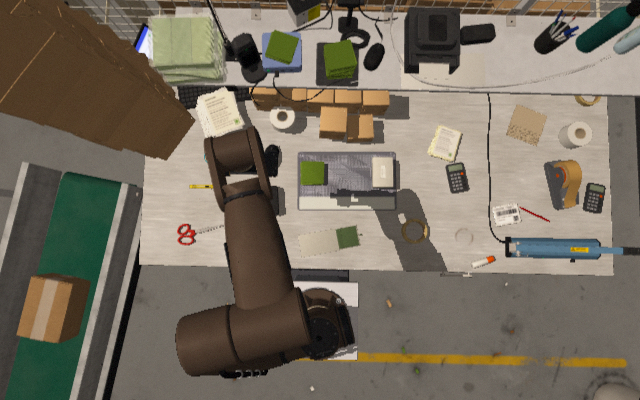

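Run:
```python
from meas import *
for f in ["top0","top1","wrist1"]:
    d=pickle.load(open(f+".pkl","rb")); P=cloud(d); im=d["frame"]; print(f)
    for nm,lo,hi,x0,x1,y0,y1,z in [("gift",.034,.06,.48,.68,-.35,-.1,.046)]:
        M=(P[...,2]>lo)&(P[...,2]<hi)&(P[...,0]>x0)&(P[...,0]<x1)&(P[...,1]>y0)&(P[...,1]<y1)
        comps(d,M,60,z)
# strip + board via top0
d=pickle.load(open("top0.pkl","rb")); im=d["frame"].astype(int)
hsv=cv2.cvtColor(d["frame"],cv2.COLOR_RGB2HSV).astype(int)
g=cv2.cvtColor(d["frame"],cv2.COLOR_RGB2GRAY).astype(int)
print("column profile x at u=348:",[(v,g[v,348]) for v in range(146,216)])
print("row profile v=203:",[(u,g[203,u]) for u in list(range(292,304))+list(range(390,402))])
warm=im[...,0]-im[...,2]
print("warm row v=185:",[(u,warm[185,u],g[185,u]) for u in list(range(292,304))+list(range(390,402))])
for uv in [(298.5,150)]: print(ray(d,uv,.004))
```

```text
top0
  px [382.1 172.4] 620 mean [ 585.1 -238.6] rect [ 584.8 -238.3] [116.7  79.4] 0.7 pca ang 1.5
top1
  px [382.2 172.4] 617 mean [ 584.9 -238.8] rect [ 584.7 -238.3] [116.7  79.4] 0.7 pca ang 1.0
wrist1
  px [ 69.6 188.5] 3181 mean [ 585.7 -239.3] rect [ 587.6 -238.5] [120.5  90.4] 1.5 pca ang 1.2
column profile x at u=348: [(146, np.int64(172)), (147, np.int64(172)), (148, np.int64(171)), (149, np.int64(175)), (150, np.int64(174)), (151, np.int64(142)), (152, np.int64(92)), (153, np.int64(99)), (154, np.int64(102)), (155, np.int64(104)), (156, np.int64(108)), (157, np.int64(109)), (158, np.int64(104)), (159, np.int64(118)), (160, np.int64(105)), (161, np.int64(115)), (162, np.int64(118)), (163, np.int64(114)), (164, np.int64(122)), (165, np.int64(122)), (166, np.int64(117)), (167, np.int64(109)), (168, np.int64(108)), (169, np.int64(123)), (170, np.int64(123)), (171, np.int64(119)), (172, np.int64(132)), (173, np.int64(123)), (174, np.int64(125)), (175, np.int64(123)), (176, np.int64(132)), (177, np.int64(127)), (178, np.int64(121)), (179, np.int64(121)), (180, np.int64(128)), (
[... 1516 characters left out ...]
p.int64(17), np.int64(136)), (298, np.int64(6), np.int64(100)), (299, np.int64(3), np.int64(95)), (300, np.int64(5), np.int64(113)), (301, np.int64(11), np.int64(111)), (302, np.int64(16), np.int64(114)), (303, np.int64(12), np.int64(100)), (390, np.int64(36), np.int64(173)), (391, np.int64(36), np.int64(169)), (392, np.int64(34), np.int64(170)), (393, np.int64(17), np.int64(82)), (394, np.int64(3), np.int64(47)), (395, np.int64(1), np.int64(47)), (396, np.int64(12), np.int64(62)), (397, np.int64(14), np.int64(71)), (398, np.int64(11), np.int64(74)), (399, np.int64(12), np.int64(72)), (400, np.int64(27), np.int64(162)), (401, np.int64(27), np.int64(169))]
[[0.67519196 0.09615579 0.004     ]]
```

Run:
```python
from meas import *
d=pickle.load(open("top0.pkl","rb")); g=cv2.cvtColor(d["frame"],cv2.COLOR_RGB2GRAY).astype(float)
def edge(prof,lo,thr,falling):
    for i in range(len(prof)-1):
        a,b=prof[i],prof[i+1]
        if (a-thr)*(b-thr)<=0 and ((a>b)==falling): return lo+i+(a-thr)/(a-b)
def line(uv,z=.004):
    w=ray(d,uv,z)[:,:2]*1000; l=cv2.fitLine(w.astype(np.float32),cv2.DIST_HUBER,0,.01,.01).ravel(); return l
us=range(304,392)
back=[(u,e) for u in us if (e:=edge(g[146:156,u],146,135,True))]
s1=[(u,e) for u in us if (e:=edge(g[190:202,u],190,148,False))]
s2=[(u,e) for u in us if (e:=edge(g[203:212,u],203,165,True))]
vs=range(160,206)
L=[(e,v) for v in vs if (e:=edge(g[v,292:300],292,135,True))]
vs=range(199,208)
sl=[(e,v) for v in vs if (e:=edge(g[v,296:303],296,150,False))]
sr=[(e,v) for v in vs if (e:=edge(g[v,388:397],388,145,True))]
for n,a in [("back",back),("s_in",s1),("s_front",s2),("left",L),("s_l",sl),("s_r",sr)]:
    l=line(np.array(a)); ang=np.degrees(np.arctan2(l[1],l[0]))%180
    print(n,len(a),l[2:].round(1),"ang",ang.round(2))
```

```text
back 88 [ 675.4 -103.6] ang 91.55
s_in 88 [ 492.1 -115.1] ang 91.29
s_front 88 [ 441.7 -136.4] ang 91.47
left 46 [554.5  98.8] ang 1.59
s_l 9 [458.7  89.3] ang 1.41
s_r 9 [ 468.2 -296.3] ang 5.31
```

Call:
servo_tool(
  targets=[
    {"hand": 1,"offset": [-0.32,0.02,0.02],"twist": 0},
    {"hand": 1,"offset": [-0.32,0.02,0.02],"twist": 0},
    {"hand": 1,"offset": [-0.32,0.02,0.02],"twist": 0},
    {"hand": 1,"offset": [-0.32,0.02,0.02],"twist": 0},
    {"hand": 1,"offset": [-0.32,0.02,0.02],"twist": 0},
    {"hand": 1,"offset": [-0.32,0.02,0.02],"twist": 0},
    {"hand": 1,"offset": [-0.32,0.02,0.02],"twist": 0},
    {"hand": 1,"offset": [-0.32,0.02,0.02],"twist": 0},
    {"hand": 1,"offset": [-0.32,0.02,0.02],"twist": 0},
    {"hand": 1,"offset": [-0.32,0.02,0.02],"twist": 0},
  ],
)

```text
time: 2.55
tool_pos: [0.5538, -0.097, 0.3732]
ee_rot: [[-0.006, 1.0, -0.001], [1.0, 0.006, -0.001], [-0.001, -0.001, -1.0]]
ft_force: [1.0, -0.4, -0.4]
gripper_width: 0.997
```

Run:
```python
from workcell import robot
from meas import *
s=robot.state();print(s["time"],s["tool_pos"],s["ee_rot"],np.abs(s["qvel"]).max())
n="wrist";d=robot.get_image(n); cv2.imwrite(f"pics/{n}2.png",d["frame"][:,:,::-1]); pickle.dump(d,open(f"{n}2.pkl","wb"))
P=cloud(d)
for nm,lo,hi,x0,x1,y0,y1,z in [("gift",.036,.06,.48,.68,-.35,-.1,.046),("coast",.016,.035,.5,.66,-.03,.11,.025),("board",.0025,.06,.40,.72,-.36,.13,.004)]:
    M=(P[...,2]>lo)&(P[...,2]<hi)&(P[...,0]>x0)&(P[...,0]<x1)&(P[...,1]>y0)&(P[...,1]<y1)
    print(nm);comps(d,M,100,z)
print("g");m=masks(d["frame"]);comps(d,m["green"],800,.025)
```

```text
2.55 [ 0.55378863 -0.09695161  0.37316243] [[-5.53502938e-03  9.99984214e-01 -9.66900167e-04]
 [ 9.99984522e-01  5.53448027e-03 -5.69669464e-04]
 [-5.64309182e-04 -9.70038339e-04 -9.99999370e-01]] 0.0036857323684380268
gift
  px [240.6 179.8] 3242 mean [ 585.8 -243. ] rect [ 587.9 -242.8] [119.9  81.9] 1.6 pca ang 1.3
coast
  px [399.8 175.4] 2690 mean [580.6  34.2] rect [580.6  34.9] [94.  95.1] 0.4 pca ang 161.1
board
  px [320.5 153.4] 26620 mean [ 547.4 -107.1] rect [ 554.7 -105.4] [241.2 399.7] 1.4 pca ang 91.5
  px [299.9 246.7] 569 mean [ 730.2 -147.9] rect [ 730.7 -153.1] [30.5 99.8] 3.5 pca ang 95.5
g
  px [399.8 174.9] 2665 mean [579.7  34.1] rect [581.   34.6] [94.4 94.5] 1.1 pca ang 36.1
```

View pics/wrist2.png

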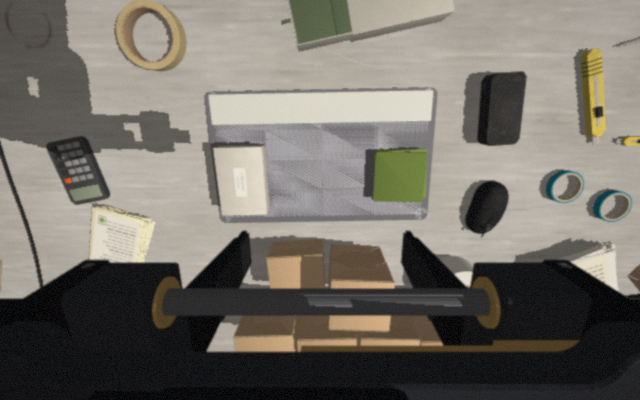

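Call:
servo_tool(
  targets=[
    {"hand": 1,"offset": [0.293,-0.087,0.2],"twist": -0.075},
    {"hand": 1,"offset": [0.293,-0.087,0.2],"twist": -0.075},
    {"hand": 1,"offset": [0.293,-0.087,0.2],"twist": -0.075},
    {"hand": 1,"offset": [0.293,-0.087,0.2],"twist": -0.075},
    {"hand": 1,"offset": [0.293,-0.087,0.2],"twist": -0.075},
    {"hand": 1,"offset": [0.293,-0.087,0.2],"twist": -0.075},
    {"hand": 1,"offset": [0.293,-0.087,0.2],"twist": -0.075},
    {"hand": 1,"offset": [0.293,-0.087,0.2],"twist": -0.075},
    {"hand": 1,"offset": [0.293,-0.087,0.2],"twist": -0.075},
    {"hand": 1,"offset": [0.293,-0.087,0.2],"twist": -0.075},
  ],
)

```text
time: 3.6
tool_pos: [0.4653, 0.1956, 0.1738]
ee_rot: [[-0.082, 0.997, 0.0], [0.997, 0.082, -0.001], [-0.001, 0.0, -1.0]]
ft_force: [0.2, -0.2, 0.5]
gripper_width: 0.999
```

```bash
cat > go.py <<'E'
# usage: go.py x y z ang_deg  -> offset for moving there from current pose
import sys,numpy as np
from workcell import robot
s=robot.state(); R=s["ee_rot"]; p=s["tool_pos"]
x,y,z,a=map(float,sys.argv[1:5])
o=R.T@(np.array([x,y,z])-p)
cur=np.degrees(np.arctan2(R[1,0],R[0,0])); da=(cur-a+90)%180-90
print("t",round(s["time"],2),"pos",p.round(4),"ang",cur.round(2),"offset",o.round(4),"twist",np.radians(da).round(4),"grip",round(s["gripper_width"],3),"q6",s["q"][5].round(2))
E
python3 go.py .4655 .196 .006 94.6
python3 - <<'E'
from workcell import robot
from meas import *
d=robot.get_image("wrist");cv2.imwrite("pics/wrist3.png",d["frame"][:,:,::-1]); pickle.dump(d,open("wrist3.pkl","wb"))
m=masks(d["frame"]);m["black"][235:]=0;comps(d,m["black"],800,.034)
for f in ["wrist2"]:
    d=pickle.load(open(f+".pkl","rb"));m=masks(d["frame"]);m["black"][235:]=0;comps(d,m["black"],800,.034)
E
```

```text
t 3.6 pos [0.4653 0.1956 0.1738] ang 94.72 offset [0.0004 0.0002 0.1678] twist 0.002 grip 0.999 q6 -1.39
  px [325.7 183.1] 4072 mean [457.5 194.7] rect [461.3 196.1] [108.6  52.6] 4.3 pca ang 4.4
  px [499.1 107.3] 2657 mean [464.5 185.2] rect [467.5 186.8] [110.8  69.1] 4.2 pca ang 3.2
  px [486.1 206.4] 1522 mean [634.5 191.6] rect [636.2 192.6] [63.9 97.3] 78.1 pca ang 167.5
```

View pics/wrist3.png

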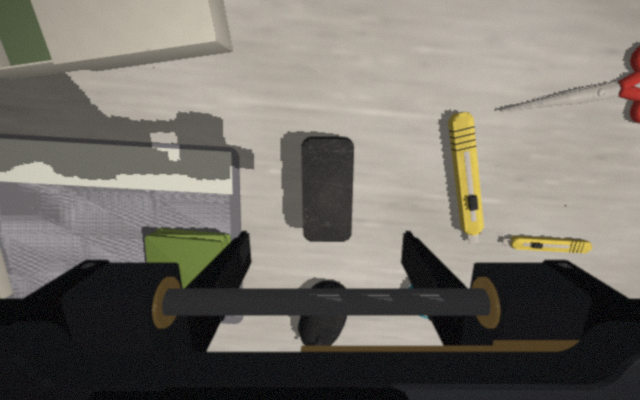

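The adapter is centred at (327,189), between the fingers. Descending to grip it.

Call:
servo_tool(
  newtons=25,
  targets=[
    {"hand": 1,"offset": [0,0,0.045],"twist": 0},
    {"hand": 1,"offset": [0,0,0.09],"twist": 0},
    {"hand": 1,"offset": [0,0,0.13],"twist": 0},
    {"hand": 1,"offset": [0,0,0.155],"twist": 0},
    {"hand": 1,"offset": [0,0,0.167],"twist": 0},
    {"hand": 1,"offset": [0,0,0.167],"twist": 0},
    {"hand": 0.3,"offset": [0,0,0.167],"twist": 0},
    {"hand": 0.3,"offset": [0,0,0.167],"twist": 0},
    {"hand": 0.3,"offset": [0,0,0.167],"twist": 0},
    {"hand": 0.3,"offset": [0,0,0.167],"twist": 0},
  ],
)

```text
time: 4.65
tool_pos: [0.4661, 0.1952, 0.0078]
ee_rot: [[-0.081, 0.997, 0.002], [0.997, 0.081, -0.0], [-0.0, 0.002, -1.0]]
ft_force: [-0.2, 0.7, -0.3]
gripper_width: 0.725
```

Call:
servo_tool(
  targets=[
    {"hand": 0.3,"offset": [0,0,0],"twist": 0},
    {"hand": 0.3,"offset": [0,0,0],"twist": 0},
    {"hand": 0.3,"offset": [0,0,0],"twist": 0},
    {"hand": 0.3,"offset": [0,0,-0.02],"twist": 0},
    {"hand": 0.3,"offset": [0,0,-0.05],"twist": 0},
    {"hand": 0.3,"offset": [0,0,-0.08],"twist": 0},
    {"hand": 0.3,"offset": [0,0,-0.11],"twist": 0},
    {"hand": 0.3,"offset": [0,0,-0.12],"twist": 0},
  ],
)

```text
time: 5.45
tool_pos: [0.4664, 0.1954, 0.13]
ee_rot: [[-0.081, 0.997, 0.005], [0.997, 0.081, 0.001], [0.0, 0.005, -1.0]]
ft_force: [-0.2, 0.3, -2.9]
gripper_width: 0.575
```

```bash
python3 go.py .584 -.102 .12 91.4;python3 go.py .584 -.102 .012 91.4
```

```text
t 5.45 pos [0.4664 0.1954 0.13  ] ang 94.66 offset [-0.306   0.093   0.0104] twist 0.0569 grip 0.575 q6 -1.39
t 5.45 pos [0.4664 0.1954 0.13  ] ang 94.66 offset [-0.306   0.0924  0.1184] twist 0.0569 grip 0.575 q6 -1.39
```

Call:
servo_tool(
  targets=[
    {"hand": 0.3,"offset": [-0.045,0.013,0],"twist": 0.01},
    {"hand": 0.3,"offset": [-0.09,0.026,0],"twist": 0.02},
    {"hand": 0.3,"offset": [-0.135,0.04,0],"twist": 0.03},
    {"hand": 0.3,"offset": [-0.18,0.054,0],"twist": 0.04},
    {"hand": 0.3,"offset": [-0.225,0.068,0],"twist": 0.05},
    {"hand": 0.3,"offset": [-0.265,0.08,0],"twist": 0.057},
    {"hand": 0.3,"offset": [-0.29,0.088,0],"twist": 0.057},
    {"hand": 0.3,"offset": [-0.306,0.093,0],"twist": 0.057},
    {"hand": 0.3,"offset": [-0.306,0.093,0],"twist": 0.057},
    {"hand": 0.3,"offset": [-0.306,0.093,0],"twist": 0.057},
  ],
)

```text
time: 6.45
tool_pos: [0.5833, -0.1013, 0.1296]
ee_rot: [[-0.024, 1.0, 0.004], [1.0, 0.024, 0.001], [0.001, 0.004, -1.0]]
ft_force: [0.1, -0.2, -2.2]
gripper_width: 0.578
```

```bash
python3 go.py .584 -.102 .012 91.4
python3 - <<'E'
from workcell import robot
from meas import *
d=robot.get_image("wrist");cv2.imwrite("pics/wrist4.png",d["frame"][:,:,::-1]); pickle.dump(d,open("wrist4.pkl","wb"))
d=robot.get_image("side");cv2.imwrite("pics/side4.png",d["frame"][:,:,::-1])
E
```

```text
t 6.45 pos [ 0.5833 -0.1013  0.1296] ang 91.39 offset [-0.0009  0.0002  0.1176] twist -0.0002 grip 0.578 q6 -1.88
```

View pics/wrist4.png

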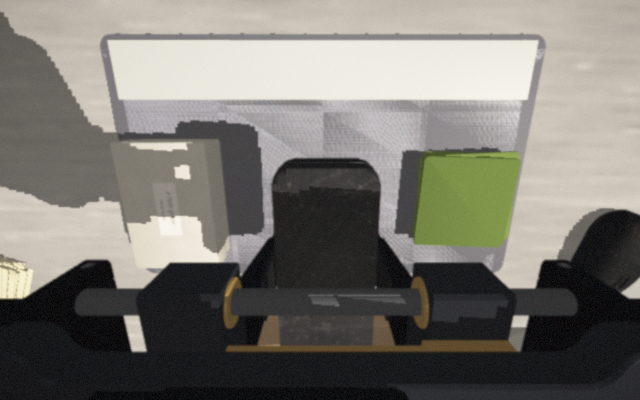

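View pics/side4.png

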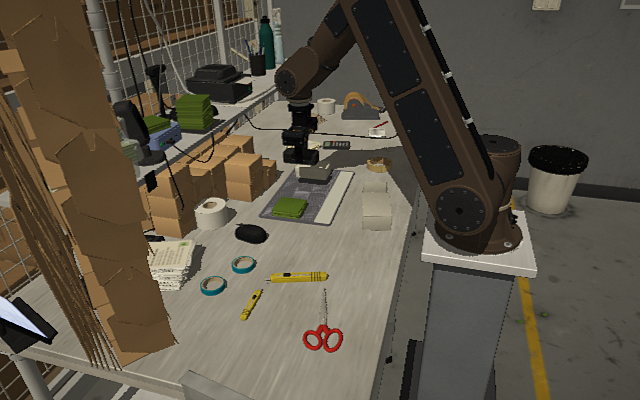

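The adapter is held square at (326,225), between the gift box and the coasters. I'll measure all three in this centred view.

Run:
```python
from meas import *
d=pickle.load(open("wrist4.pkl","rb"));P=cloud(d)
for nm,lo,hi,x0,x1,y0,y1,z in [("gift",.036,.06,.48,.68,-.35,-.17,.046),("coast",.016,.035,.5,.66,-.03,.11,.025)]:
    M=(P[...,2]>lo)&(P[...,2]<hi)&(P[...,0]>x0)&(P[...,0]<x1)&(P[...,1]>y0)&(P[...,1]<y1)
    print(nm);comps(d,M,100,z)
M=(P[...,2]>.13)&(P[...,2]<.17); M[240:]=0
print("adapter part",np.nanmedian(P[...,2][M]));comps(d,M,100,np.nanmedian(P[...,2][M]))
# board edges left/right/ front at z .004
g=cv2.cvtColor(d["frame"],cv2.COLOR_RGB2GRAY)
strip=(g>205); strip[:30]=0;strip[110:]=0;strip[:,:90]=0;strip[:,550:]=0
k=cv2.morphologyEx(strip.astype(np.uint8),cv2.MORPH_OPEN,np.ones((5,5)))
print("strip");comps(d,k>0,1000,.004)
```

```text
gift
  px [167.7 200.7] 11419 mean [ 582.1 -242.2] rect [ 587.8 -241.4] [118.9  83.6] 1.5 pca ang 178.2
coast
  px [465.8 198.6] 8828 mean [579.3  33.6] rect [580.8  33.3] [95.8 94.4] 1.4 pca ang 165.0
adapter part 0.15491934168442972
  px [325.5 200.5] 8369 mean [ 544.  -102.4] rect [ 544.1 -102.4] [42.  61.9] 1.4 pca ang 91.4
strip
  px [323.1  69.6] 24782 mean [ 465.3 -106.5] rect [ 467.3 -106.7] [ 52.6 383.9] 1.2 pca ang 91.3
```

Call:
servo_tool(
  targets=[
    {"hand": 0.3,"offset": [-0.0027,0.002,0.04],"twist": 0},
    {"hand": 0.3,"offset": [-0.0027,0.002,0.075],"twist": 0},
    {"hand": 0.3,"offset": [-0.0027,0.002,0.1],"twist": 0},
    {"hand": 0.3,"offset": [-0.0027,0.002,0.11],"twist": 0},
    {"hand": 0.3,"offset": [-0.0027,0.002,0.114],"twist": 0},
    {"hand": 0.3,"offset": [-0.0027,0.002,0.117],"twist": 0},
    {"hand": 0.3,"offset": [-0.0027,0.002,0.117],"twist": 0},
    {"hand": 0.3,"offset": [-0.0027,0.002,0.117],"twist": 0},
  ],
)

```text
time: 7.35
tool_pos: [0.5865, -0.1033, 0.0142]
ee_rot: [[-0.025, 1.0, 0.006], [1.0, 0.025, 0.001], [0.001, 0.006, -1.0]]
ft_force: [0.5, -0.1, -1.3]
gripper_width: 0.575
```

```bash
python3 go.py .5855 -.104 .012 91.4; python3 -c "
from workcell import robot
print(robot.state()['ft_force'])"
```

```text
t 7.35 pos [ 0.5865 -0.1033  0.0142] ang 91.46 offset [-0.0007 -0.001   0.0021] twist 0.001 grip 0.575 q6 -1.89
[ 0.53283278 -0.0980273  -1.27782522]
```

Call:
servo_tool(
  targets=[
    {"hand": 0.3,"offset": [-0.0007,-0.001,0.002],"twist": 0},
    {"hand": 0.3,"offset": [-0.0007,-0.001,0.002],"twist": 0},
    {"hand": 0.3,"offset": [-0.0007,-0.001,0.002],"twist": 0},
    {"hand": 0.75,"offset": [-0.0007,-0.001,0.002],"twist": 0},
    {"hand": 0.75,"offset": [-0.0007,-0.001,0.002],"twist": 0},
    {"hand": 0.75,"offset": [-0.0007,-0.001,0.002],"twist": 0},
    {"hand": 0.75,"offset": [-0.0007,-0.001,0.002],"twist": 0},
    {"hand": 0.75,"offset": [-0.0007,-0.001,-0.02],"twist": 0},
    {"hand": 0.8,"offset": [-0.0007,-0.001,-0.05],"twist": 0},
    {"hand": 0.9,"offset": [-0.0007,-0.001,-0.09],"twist": 0},
  ],
)

```text
time: 8.35
tool_pos: [0.5842, -0.1039, 0.104]
ee_rot: [[-0.025, 1.0, 0.003], [1.0, 0.025, 0.002], [0.001, 0.003, -1.0]]
ft_force: [1.1, 0.7, -0.2]
gripper_width: 0.836
```

Call:
servo_tool(
  targets=[
    {"hand": 1,"offset": [0,0.03,-0.05],"twist": 0},
    {"hand": 1,"offset": [0,0.06,-0.1],"twist": 0},
    {"hand": 1,"offset": [0,0.06,-0.15],"twist": 0},
    {"hand": 1,"offset": [0,0.06,-0.15],"twist": 0},
    {"hand": 1,"offset": [0,0.06,-0.15],"twist": 0},
  ],
)

```text
time: 8.85
tool_pos: [0.6446, -0.1027, 0.2567]
ee_rot: [[-0.026, 1.0, 0.007], [1.0, 0.026, 0.0], [0.0, 0.008, -1.0]]
ft_force: [0.2, -0.1, -0.5]
gripper_width: 1.001
```

```bash
python3 go.py .5855 -.104 .012 91.4
cat > chk.py <<'E'
import sys
from workcell import robot
from meas import *
n=sys.argv[1]
d=robot.get_image("wrist");cv2.imwrite(f"pics/{n}.png",d["frame"][:,:,::-1]); pickle.dump(d,open(f"{n}.pkl","wb"))
P=cloud(d)
for nm,lo,hi,x0,x1,y0,y1,z in [("gift",.036,.06,.48,.68,-.35,-.17,.046),("coast",.016,.035,.5,.66,-.03,.11,.025),("adapter",.028,.048,.48,.68,-.16,-.05,.038),("board",.0025,.06,.40,.70,-.36,.13,.004)]:
    M=(P[...,2]>lo)&(P[...,2]<hi)&(P[...,0]>x0)&(P[...,0]<x1)&(P[...,1]>y0)&(P[...,1]<y1)
    print(nm);comps(d,M,100,z)
E
python3 chk.py wrist5
```

```text
t 8.85 pos [ 0.6446 -0.1027  0.2567] ang 91.48 offset [ 2.000e-04 -6.090e-02  2.443e-01] twist 0.0013 grip 1.001 q6 -1.86
gift
  px [214.4 125.6] 6425 mean [ 585.7 -242.6] rect [ 588.6 -242.4] [117.4  82.3] 1.5 pca ang 1.3
coast
  px [431.4 126.8] 5087 mean [580.8  34.1] rect [582.2  33.7] [94.5 94.8] 1.5 pca ang 139.9
adapter
  px [325.5 126.9] 3920 mean [ 584.  -104.7] rect [ 586.5 -104.6] [112.6  54.9] 1.5 pca ang 1.5
board
  px [324.7  93. ] 52856 mean [ 544.8 -106.9] rect [ 555.4 -105.2] [239.7 399.6] 1.4 pca ang 91.5
```

View pics/wrist5.png

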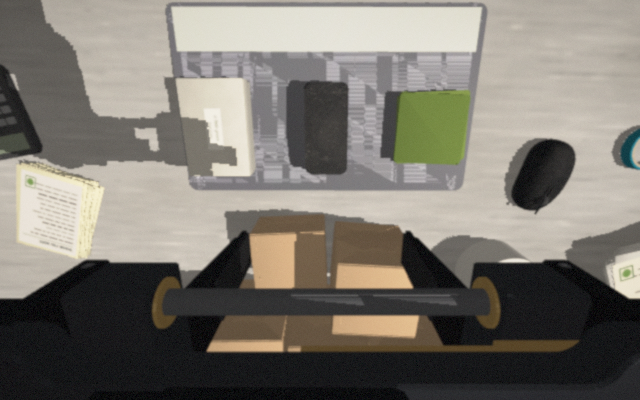

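Checked: the adapter is at (584,-104.7) mm, against a midpoint between gift box and coasters of (583.3,-104.3) by the same centroid measure. Its yaw of 1.5° matches the board. Next, the ring.

Call:
servo_tool(
  targets=[
    {"hand": 1,"offset": [0.436,-0.041,0.08],"twist": 0},
    {"hand": 1,"offset": [0.436,-0.041,0.08],"twist": 0},
    {"hand": 1,"offset": [0.436,-0.041,0.08],"twist": 0},
    {"hand": 1,"offset": [0.436,-0.041,0.08],"twist": 0},
    {"hand": 1,"offset": [0.436,-0.041,0.08],"twist": 0},
    {"hand": 1,"offset": [0.436,-0.041,0.08],"twist": 0},
    {"hand": 1,"offset": [0.436,-0.041,0.08],"twist": 0},
    {"hand": 1,"offset": [0.436,-0.041,0.08],"twist": 0},
    {"hand": 1,"offset": [0.436,-0.041,0.08],"twist": 0},
    {"hand": 1,"offset": [0.436,-0.041,0.08],"twist": 0},
  ],
)

```text
time: 9.9
tool_pos: [0.5891, 0.3366, 0.1709]
ee_rot: [[-0.03, 1.0, -0.001], [1.0, 0.03, 0.0], [0.0, -0.001, -1.0]]
ft_force: [0.7, -0.2, 0.3]
gripper_width: 1.001
```

Call:
servo_tool(
  targets=[
    {"hand": 1,"offset": [0,0,0],"twist": 0},
    {"hand": 1,"offset": [0,0,0],"twist": 0},
  ],
)

```text
time: 10.1
tool_pos: [0.5884, 0.3358, 0.1693]
ee_rot: [[-0.03, 1.0, -0.003], [1.0, 0.03, -0.001], [-0.001, -0.003, -1.0]]
ft_force: [-0.2, 0.8, 0.8]
gripper_width: 0.998
```

```bash
python3 go.py .592 .332 .004 91.4
cat > rg.py <<'E'
import sys
from workcell import robot
from meas import *
n,x,y,z0=sys.argv[1],*map(float,sys.argv[2:5])
d=robot.get_image("wrist");cv2.imwrite(f"pics/{n}.png",d["frame"][:,:,::-1]); pickle.dump(d,open(f"{n}.pkl","wb"))
P=cloud(d)
M=(P[...,2]>z0+.009)&(P[...,2]<z0+.025)&(np.hypot(P[...,0]-x,P[...,1]-y)<.05)
M[240:]=0
q=np.argwhere(M)[:,::-1]; w=ray(d,q,z0+.015)[:,:2]*1000
c,r=cv2.minEnclosingCircle(w.astype(np.float32)); print("ring",len(q),np.round(c,1),round(r,1),"px",q.min(0),q.max(0),"hull mean",w.mean(0).round(1))
E
python3 rg.py wrist6 .592 .332 0
```

```text
t 10.1 pos [0.5884 0.3358 0.1693] ang 91.71 offset [-0.0037  0.004   0.1653] twist 0.0054 grip 0.998 q6 -1.18
ring 787 [601.8 345.1] 30.3 px [308 174] [360 224] hull mean [599.9 345.1]
```

View pics/wrist6.png

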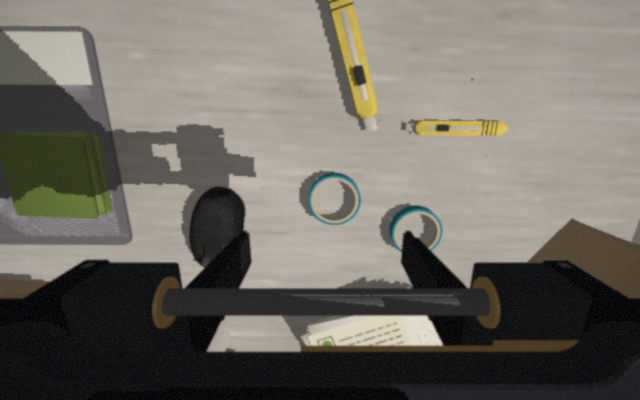

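```bash
python3 go.py .601 .345 .004 91.7
```

```text
t 10.15 pos [0.5889 0.3354 0.17  ] ang 91.67 offset [0.0093 0.0128 0.166 ] twist -0.0005 grip 1.001 q6 -1.18
```

Call:
servo_tool(
  newtons=5,
  targets=[
    {"hand": 0.85,"offset": [0.009,0.0125,0.04],"twist": 0},
    {"hand": 0.85,"offset": [0.009,0.0125,0.08],"twist": 0},
    {"hand": 0.85,"offset": [0.009,0.0125,0.12],"twist": 0},
    {"hand": 0.85,"offset": [0.009,0.0125,0.15],"twist": 0},
    {"hand": 0.85,"offset": [0.009,0.0125,0.163],"twist": 0},
    {"hand": 0.85,"offset": [0.009,0.0125,0.166],"twist": 0},
    {"hand": 0.85,"offset": [0.009,0.0125,0.166],"twist": 0},
    {"hand": 0.5,"offset": [0.009,0.0125,0.166],"twist": 0},
    {"hand": 0.5,"offset": [0.009,0.0125,0.166],"twist": 0},
    {"hand": 0.5,"offset": [0.009,0.0125,0.166],"twist": 0},
  ],
)

```text
time: 11.15
tool_pos: [0.6011, 0.3449, 0.0051]
ee_rot: [[-0.029, 1.0, -0.001], [1.0, 0.029, -0.0], [-0.0, -0.001, -1.0]]
ft_force: [0.4, -0.4, 0.2]
gripper_width: 0.654
```

Call:
servo_tool(
  targets=[
    {"hand": 0.5,"offset": [0,0,0],"twist": 0},
    {"hand": 0.5,"offset": [0,0,0],"twist": 0},
    {"hand": 0.5,"offset": [0,0,0],"twist": 0},
  ],
)

```text
time: 11.45
tool_pos: [0.6011, 0.3449, 0.0052]
ee_rot: [[-0.029, 1.0, -0.001], [1.0, 0.029, -0.0], [-0.0, -0.001, -1.0]]
ft_force: [0.5, 0.1, -0.2]
gripper_width: 0.627
```

Call:
servo_tool(
  targets=[
    {"hand": 0.5,"offset": [0,0,-0.02],"twist": 0},
    {"hand": 0.5,"offset": [0,0,-0.05],"twist": 0},
    {"hand": 0.5,"offset": [0,0,-0.09],"twist": 0},
    {"hand": 0.5,"offset": [0,0,-0.13],"twist": 0},
    {"hand": 0.5,"offset": [0,0,-0.15],"twist": 0},
    {"hand": 0.5,"offset": [0,0,-0.15],"twist": 0},
  ],
)

```text
time: 12.05
tool_pos: [0.6023, 0.3455, 0.1586]
ee_rot: [[-0.029, 1.0, 0.004], [1.0, 0.029, 0.002], [0.002, 0.004, -1.0]]
ft_force: [1.1, -0.2, -2.3]
gripper_width: 0.626
```

```bash
python3 go.py .5855 -.104 .15 91.7
python3 - <<'E'
from workcell import robot
import cv2
for n in ["wrist","side"]:
    d=robot.get_image(n);cv2.imwrite(f"pics/{n}7.png",d["frame"][:,:,::-1])
E
```

```text
t 12.05 pos [0.6023 0.3455 0.1586] ang 91.69 offset [-0.4488 -0.03    0.0076] twist -0.0002 grip 0.626 q6 -1.17
```

View pics/wrist7.png

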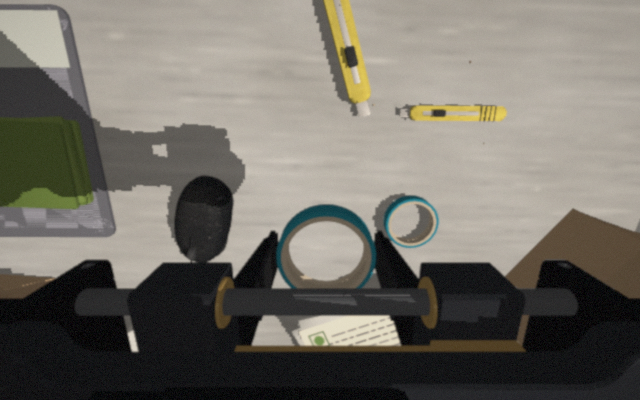

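View pics/side7.png

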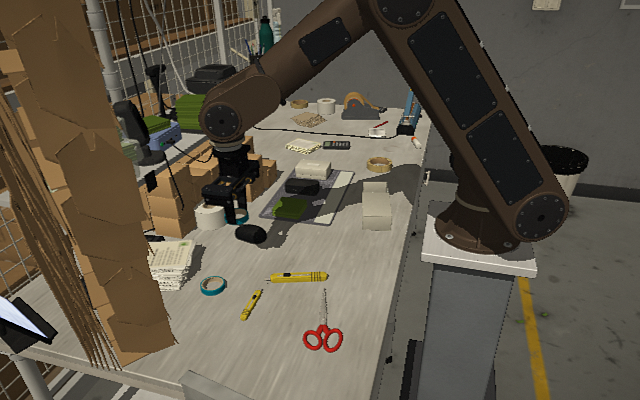

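The ring is held level at (327,250). Carrying it to the adapter.

Call:
servo_tool(
  targets=[
    {"hand": 0.5,"offset": [-0.045,-0.003,0],"twist": 0},
    {"hand": 0.5,"offset": [-0.09,-0.006,0],"twist": 0},
    {"hand": 0.5,"offset": [-0.135,-0.009,0],"twist": 0},
    {"hand": 0.5,"offset": [-0.18,-0.012,0],"twist": 0},
    {"hand": 0.5,"offset": [-0.225,-0.015,0],"twist": 0},
    {"hand": 0.5,"offset": [-0.27,-0.018,0],"twist": 0},
    {"hand": 0.5,"offset": [-0.315,-0.021,0],"twist": 0},
    {"hand": 0.5,"offset": [-0.36,-0.024,0],"twist": 0},
    {"hand": 0.5,"offset": [-0.405,-0.027,0],"twist": 0},
    {"hand": 0.5,"offset": [-0.435,-0.03,0],"twist": 0},
  ],
)

```text
time: 13.15
tool_pos: [0.5827, -0.0934, 0.153]
ee_rot: [[-0.028, 1.0, -0.004], [1.0, 0.028, 0.0], [0.0, -0.004, -1.0]]
ft_force: [0.8, -0.1, -0.5]
gripper_width: 0.63
```

Call:
servo_tool(
  targets=[
    {"hand": 0.5,"offset": [-0.013,0,0],"twist": 0},
    {"hand": 0.5,"offset": [-0.013,0,0],"twist": 0},
    {"hand": 0.5,"offset": [-0.013,0,0],"twist": 0},
  ],
)

```text
time: 13.45
tool_pos: [0.5828, -0.1056, 0.152]
ee_rot: [[-0.028, 1.0, -0.005], [1.0, 0.028, 0.001], [0.001, -0.005, -1.0]]
ft_force: [-0.3, -0.8, -1.6]
gripper_width: 0.626
```

```bash
python3 go.py .5855 -.1042 .043 91.5
```

```text
t 13.45 pos [ 0.5828 -0.1056  0.152 ] ang 91.59 offset [0.0012 0.0033 0.109 ] twist 0.0016 grip 0.626 q6 -1.89
```

Call:
servo_tool(
  targets=[
    {"hand": 0.5,"offset": [0.001,0.003,0.04],"twist": 0},
    {"hand": 0.5,"offset": [0.001,0.003,0.075],"twist": 0},
    {"hand": 0.5,"offset": [0.001,0.003,0.095],"twist": 0},
    {"hand": 0.5,"offset": [0.001,0.003,0.104],"twist": 0},
    {"hand": 0.5,"offset": [0.001,0.003,0.107],"twist": 0},
    {"hand": 0.5,"offset": [0.001,0.003,0.107],"twist": 0},
  ],
)

```text
time: 14.05
tool_pos: [0.5856, -0.1038, 0.0454]
ee_rot: [[-0.029, 1.0, -0.005], [1.0, 0.029, 0.001], [0.001, -0.005, -1.0]]
ft_force: [0.5, 0.4, -1.1]
gripper_width: 0.621
```

```bash
python3 go.py .5855 -.1042 .043 91.5; python3 -c "
from workcell import robot
print(robot.state()['ft_force'])"
```

```text
t 14.05 pos [ 0.5856 -0.1038  0.0454] ang 91.64 offset [-0.0004 -0.0001  0.0024] twist 0.0025 grip 0.621 q6 -1.89
[ 0.50114615  0.42900147 -1.08911097]
```

Call:
servo_tool(
  targets=[
    {"hand": 0.5,"offset": [-0.0004,0,0.0025],"twist": 0},
    {"hand": 0.5,"offset": [-0.0004,0,0.0025],"twist": 0},
    {"hand": 0.5,"offset": [-0.0004,0,0.0025],"twist": 0},
    {"hand": 0.8,"offset": [-0.0004,0,0.0025],"twist": 0},
    {"hand": 0.8,"offset": [-0.0004,0,0.0025],"twist": 0},
    {"hand": 0.8,"offset": [-0.0004,0,0.0025],"twist": 0},
    {"hand": 0.8,"offset": [-0.0004,0,0.0025],"twist": 0},
    {"hand": 0.8,"offset": [-0.0004,0,-0.02],"twist": 0},
    {"hand": 0.8,"offset": [-0.0004,0,-0.05],"twist": 0},
    {"hand": 0.9,"offset": [-0.0004,0,-0.09],"twist": 0},
  ],
)

```text
time: 15.05
tool_pos: [0.5853, -0.1041, 0.1353]
ee_rot: [[-0.029, 1.0, -0.008], [1.0, 0.029, 0.002], [0.002, -0.008, -1.0]]
ft_force: [0.8, -0.5, 0.2]
gripper_width: 0.841
```

Call:
servo_tool(
  targets=[
    {"hand": 1,"offset": [0,0.03,-0.04],"twist": 0},
    {"hand": 1,"offset": [0,0.06,-0.08],"twist": 0},
    {"hand": 1,"offset": [0,0.06,-0.12],"twist": 0},
    {"hand": 1,"offset": [0,0.06,-0.12],"twist": 0},
    {"hand": 1,"offset": [0,0.06,-0.12],"twist": 0},
  ],
)

```text
time: 15.55
tool_pos: [0.6461, -0.1026, 0.2552]
ee_rot: [[-0.029, 1.0, -0.007], [1.0, 0.029, 0.001], [0.002, -0.007, -1.0]]
ft_force: [0.6, -0.4, 0.1]
gripper_width: 1.004
```

```bash
python3 go.py .5855 -.104 .012 91.4; python3 chk.py wrist8; python3 rg.py wrist8b .5855 -.104 .038
```

```text
t 15.55 pos [ 0.6461 -0.1026  0.2552] ang 91.64 offset [-1.000e-04 -5.900e-02  2.436e-01] twist 0.0042 grip 1.004 q6 -1.86
gift
  px [214.1 126.8] 6438 mean [ 585.9 -242.6] rect [ 588.6 -242.4] [117.4  82.2] 1.6 pca ang 1.3
coast
  px [431.2 128.6] 5058 mean [580.9  34.1] rect [582.5  33.7] [94.7 94.7] 1.7 pca ang 138.4
adapter
  px [325.6  97. ] 1212 mean [ 545.9 -105.5] rect [ 550.9 -105. ] [43.3 54.1] 0.5 pca ang 90.8
  px [325.2 131.8] 1226 mean [ 587.8 -104.7] rect [ 587.7 -105. ] [48.4 48.6] 1.6 pca ang 108.2
  px [325.5 163.6] 909 mean [ 628.4 -103.2] rect [ 623.3 -103.7] [40.6 54.8] 1.6 pca ang 92.4
board
  px [324.2  95.4] 52615 mean [ 545.6 -107.3] rect [ 555.4 -105.2] [239.7 399.6] 1.4 pca ang 91.5
ring 688 [ 587.2 -104.7] 29.9 px [301 108] [349 157] hull mean [ 586.7 -104.8]
```

View pics/wrist8.png

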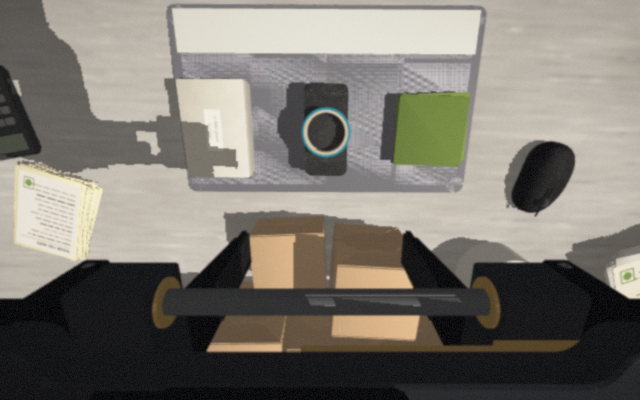

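The ring is centred on the adapter at pixel (325,132): its centre is (587,-104.7) mm against the adapter's (586.5,-104.6). Next, the mouse.

```bash
python3 go.py .63 .206 .17 78
```

```text
t 15.65 pos [ 0.6455 -0.1025  0.2535] ang 91.63 offset [ 0.3086 -0.0059  0.0844] twist 0.238 grip 0.999 q6 -1.86
```

Call:
servo_tool(
  targets=[
    {"hand": 1,"offset": [0.309,-0.006,0.083],"twist": 0.238},
    {"hand": 1,"offset": [0.309,-0.006,0.083],"twist": 0.238},
    {"hand": 1,"offset": [0.309,-0.006,0.083],"twist": 0.238},
    {"hand": 1,"offset": [0.309,-0.006,0.083],"twist": 0.238},
    {"hand": 1,"offset": [0.309,-0.006,0.083],"twist": 0.238},
    {"hand": 1,"offset": [0.309,-0.006,0.083],"twist": 0.238},
    {"hand": 1,"offset": [0.309,-0.006,0.083],"twist": 0.238},
    {"hand": 1,"offset": [0.309,-0.006,0.083],"twist": 0.238},
    {"hand": 1,"offset": [0.309,-0.006,0.083],"twist": 0.238},
    {"hand": 1,"offset": [0.309,-0.006,0.083],"twist": 0.238},
  ],
)

```text
time: 16.65
tool_pos: [0.63, 0.2051, 0.1712]
ee_rot: [[0.209, 0.978, -0.01], [0.978, -0.209, 0.002], [-0.0, -0.01, -1.0]]
ft_force: [-0.1, 0.0, -0.8]
gripper_width: 0.999
```

```bash
python3 go.py .64 .206 .005 78
python3 - <<'E'
from workcell import robot
from meas import *
d=robot.get_image("wrist");cv2.imwrite("pics/wrist9.png",d["frame"][:,:,::-1]); pickle.dump(d,open("wrist9.pkl","wb"))
P=cloud(d)
M=(P[...,2]>.008)&(P[...,2]<.06)&(np.hypot(P[...,0]-.64,P[...,1]-.206)<.08)
M[243:]=0
comps(d,M,300,.018)
q=P[M]; print("3d mean",q.mean(0), "range", np.percentile(q,[1,99],axis=0).round(3))
E
```

```text
t 16.65 pos [0.63   0.2051 0.1712] ang 77.93 offset [0.003  0.0113 0.1661] twist -0.0012 grip 0.999 q6 -1.15
  px [329.5 196.9] 3684 mean [640.2 207. ] rect [643.1 206.3] [ 57.9 103.8] 77.9 pca ang 167.6
3d mean [0.63701769 0.20749076 0.02939745] range [[0.594 0.178 0.012]
 [0.689 0.236 0.037]]
```

View pics/wrist9.png

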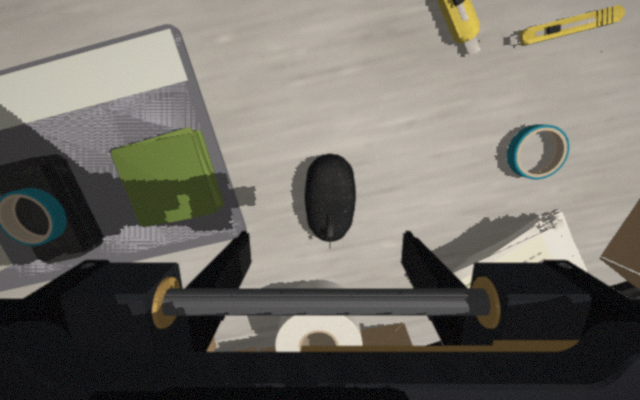

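```bash
python3 - <<'E'
from h import *
d=pickle.load(open("top0.pkl","rb"));P=cloud(d)
q=P[105:133,268:298].reshape(-1,3); q=q[q[:,2]>.03]; print(np.nanpercentile(q,[2,50,98],axis=0).round(3))
q=P[85:150,315:380].reshape(-1,3); q=q[q[:,2]>.03]; print(np.nanpercentile(q,[2,50,98],axis=0).round(3))
E
python3 go.py .642 .2065 .005 77.7
```

```text
[[0.748 0.113 0.037]
 [0.799 0.162 0.063]
 [0.838 0.211 0.085]]
[[ 0.718 -0.202  0.04 ]
 [ 0.827 -0.087  0.134]
 [ 0.88   0.026  0.242]]
t 16.7 pos [0.6302 0.205  0.1715] ang 77.91 offset [0.0039 0.0129 0.1663] twist 0.0037 grip 1.003 q6 -1.15
```

Call:
servo_tool(
  newtons=8,
  targets=[
    {"hand": 0.95,"offset": [0.004,0.013,0.04],"twist": 0.004},
    {"hand": 0.95,"offset": [0.004,0.013,0.08],"twist": 0.004},
    {"hand": 0.95,"offset": [0.004,0.013,0.12],"twist": 0.004},
    {"hand": 0.95,"offset": [0.004,0.013,0.15],"twist": 0.004},
    {"hand": 0.95,"offset": [0.004,0.013,0.163],"twist": 0.004},
    {"hand": 0.95,"offset": [0.004,0.013,0.166],"twist": 0.004},
    {"hand": 0.95,"offset": [0.004,0.013,0.166],"twist": 0.004},
    {"hand": 0.4,"offset": [0.004,0.013,0.166],"twist": 0.004},
    {"hand": 0.4,"offset": [0.004,0.013,0.166],"twist": 0.004},
    {"hand": 0.4,"offset": [0.004,0.013,0.166],"twist": 0.004},
  ],
)

```text
time: 17.7
tool_pos: [0.6425, 0.2067, 0.0064]
ee_rot: [[0.213, 0.977, -0.008], [0.977, -0.213, 0.002], [0.001, -0.009, -1.0]]
ft_force: [0.5, 0.2, -0.2]
gripper_width: 0.752
```

Call:
servo_tool(
  targets=[
    {"hand": 0.4,"offset": [0,0,0],"twist": 0},
    {"hand": 0.4,"offset": [0,0,0],"twist": 0},
    {"hand": 0.4,"offset": [0,0,0],"twist": 0},
    {"hand": 0.4,"offset": [0,0,0],"twist": 0},
  ],
)

```text
time: 18.1
tool_pos: [0.6427, 0.2068, 0.0069]
ee_rot: [[0.213, 0.977, -0.008], [0.977, -0.213, 0.003], [0.001, -0.008, -1.0]]
ft_force: [-1.6, -1.3, 6.2]
gripper_width: 0.611
```

Call:
servo_tool(
  targets=[
    {"hand": 0.4,"offset": [0,0,-0.02],"twist": 0},
    {"hand": 0.4,"offset": [0,0,-0.05],"twist": 0},
    {"hand": 0.4,"offset": [0,0,-0.09],"twist": 0},
    {"hand": 0.4,"offset": [0,0,-0.13],"twist": 0},
    {"hand": 0.4,"offset": [0,0,-0.13],"twist": 0},
  ],
)

```text
time: 18.6
tool_pos: [0.6458, 0.2069, 0.1423]
ee_rot: [[0.213, 0.977, 0.0], [0.977, -0.213, 0.004], [0.004, -0.0, -1.0]]
ft_force: [1.0, -0.4, -0.7]
gripper_width: 0.609
```

```bash
python3 go.py .5825 .034 .15 91.5
python3 - <<'E'
from workcell import robot
import cv2
for n in ["wrist","side"]:
    d=robot.get_image(n);cv2.imwrite(f"pics/{n}10.png",d["frame"][:,:,::-1])
E
```

```text
t 18.6 pos [0.6458 0.2069 0.1423] ang 77.69 offset [-0.1824 -0.025  -0.0085] twist -0.241 grip 0.609 q6 -1.15
```

View pics/wrist10.png

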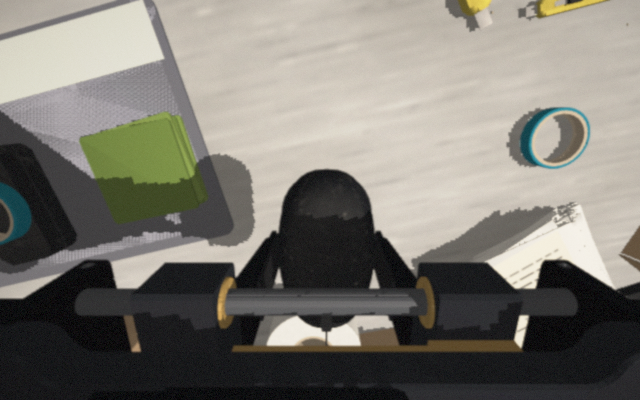

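View pics/side10.png

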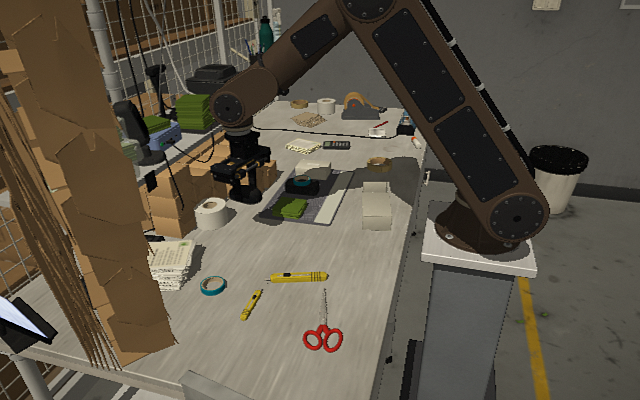

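The mouse is held level at (326,240). Carrying it to the coaster stack.

Call:
servo_tool(
  targets=[
    {"hand": 0.4,"offset": [-0.04,-0.005,0],"twist": -0.05},
    {"hand": 0.4,"offset": [-0.08,-0.01,0],"twist": -0.1},
    {"hand": 0.4,"offset": [-0.12,-0.016,0],"twist": -0.15},
    {"hand": 0.4,"offset": [-0.155,-0.021,0],"twist": -0.2},
    {"hand": 0.4,"offset": [-0.175,-0.024,0],"twist": -0.241},
    {"hand": 0.4,"offset": [-0.182,-0.026,0],"twist": -0.241},
    {"hand": 0.4,"offset": [-0.182,-0.026,0],"twist": -0.241},
    {"hand": 0.4,"offset": [-0.182,-0.026,0],"twist": -0.241},
  ],
)

```text
time: 19.5
tool_pos: [0.5796, 0.0349, 0.1365]
ee_rot: [[-0.025, 1.0, -0.007], [1.0, 0.026, 0.003], [0.003, -0.007, -1.0]]
ft_force: [0.7, -0.3, -0.2]
gripper_width: 0.611
```

```bash
python3 go.py .5815 .0345 .0315 91.5
python3 - <<'E'
from workcell import robot
import cv2
for n in ["wrist"]:
    d=robot.get_image(n);cv2.imwrite(f"pics/{n}11.png",d["frame"][:,:,::-1])
E
```

```text
t 19.5 pos [0.5796 0.0349 0.1365] ang 91.46 offset [-0.0008  0.0027  0.105 ] twist -0.0007 grip 0.611 q6 -1.65
```

View pics/wrist11.png

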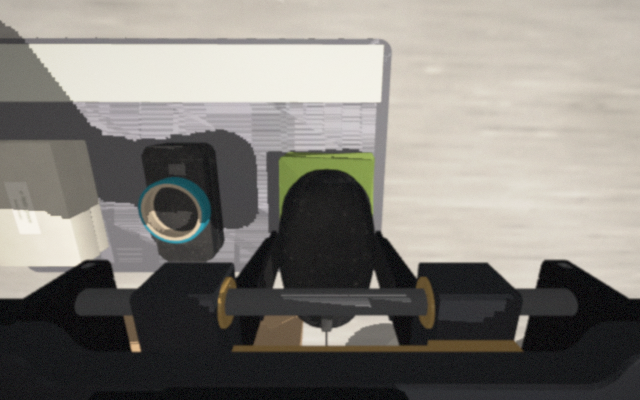

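Call:
servo_tool(
  targets=[
    {"hand": 0.4,"offset": [-0.0008,0.0027,0.04],"twist": 0},
    {"hand": 0.4,"offset": [-0.0008,0.0027,0.075],"twist": 0},
    {"hand": 0.4,"offset": [-0.0008,0.0027,0.092],"twist": 0},
    {"hand": 0.4,"offset": [-0.0008,0.0027,0.1],"twist": 0},
    {"hand": 0.4,"offset": [-0.0008,0.0027,0.103],"twist": 0},
    {"hand": 0.4,"offset": [-0.0008,0.0027,0.103],"twist": 0},
  ],
)

```text
time: 20.15
tool_pos: [0.582, 0.0351, 0.034]
ee_rot: [[-0.027, 1.0, -0.007], [1.0, 0.027, 0.003], [0.003, -0.007, -1.0]]
ft_force: [0.9, 0.9, -1.4]
gripper_width: 0.612
```

```bash
python3 go.py .5815 .0345 .0315 91.5; python3 -c "
from workcell import robot
print(robot.state()['ft_force'])"
```

```text
t 20.15 pos [0.582  0.0351 0.034 ] ang 91.53 offset [-0.0006 -0.0005  0.0025] twist 0.0005 grip 0.612 q6 -1.65
[ 0.9253779   0.8769598  -1.42190421]
```

Call:
servo_tool(
  targets=[
    {"hand": 0.4,"offset": [-0.0006,-0.0005,0.0025],"twist": 0},
    {"hand": 0.4,"offset": [-0.0006,-0.0005,0.0025],"twist": 0},
    {"hand": 0.4,"offset": [-0.0006,-0.0005,0.0025],"twist": 0},
    {"hand": 0.8,"offset": [-0.0006,-0.0005,0.0025],"twist": 0},
    {"hand": 0.8,"offset": [-0.0006,-0.0005,0.0025],"twist": 0},
    {"hand": 0.8,"offset": [-0.0006,-0.0005,0.0025],"twist": 0},
    {"hand": 0.8,"offset": [-0.0006,-0.0005,0.0025],"twist": 0},
    {"hand": 0.8,"offset": [-0.0006,-0.0005,-0.02],"twist": 0},
    {"hand": 0.8,"offset": [-0.0006,-0.0005,-0.05],"twist": 0},
    {"hand": 0.9,"offset": [-0.0006,-0.0005,-0.09],"twist": 0},
  ],
)

```text
time: 21.15
tool_pos: [0.5813, 0.0342, 0.1238]
ee_rot: [[-0.027, 1.0, -0.01], [1.0, 0.027, 0.003], [0.003, -0.01, -1.0]]
ft_force: [-0.1, -1.2, -0.1]
gripper_width: 0.841
```

Call:
servo_tool(
  targets=[
    {"hand": 1,"offset": [-0.04,0.03,-0.04],"twist": 0},
    {"hand": 1,"offset": [-0.08,0.06,-0.08],"twist": 0},
    {"hand": 1,"offset": [-0.12,0.06,-0.12],"twist": 0},
    {"hand": 1,"offset": [-0.12,0.06,-0.12],"twist": 0},
    {"hand": 1,"offset": [-0.12,0.06,-0.12],"twist": 0},
    {"hand": 1,"offset": [-0.12,0.06,-0.12],"twist": 0},
  ],
)

```text
time: 21.75
tool_pos: [0.6453, -0.0845, 0.2424]
ee_rot: [[-0.026, 1.0, -0.01], [1.0, 0.026, 0.003], [0.004, -0.01, -1.0]]
ft_force: [0.3, 0.6, -0.3]
gripper_width: 1.0
```

```bash
python3 go.py .5855 -.104 .012 91.4; python3 chk.py wrist12
python3 - <<'E'
from meas import *
d=pickle.load(open("wrist12.pkl","rb"));P=cloud(d)
M=(P[...,2]>.035)&(P[...,2]<.08)&(np.hypot(P[...,0]-.582,P[...,1]-.034)<.08);comps(d,M,100,.045)
print(np.nanpercentile(P[M],[2,50,98],axis=0))
hsv=cv2.cvtColor(d["frame"],cv2.COLOR_RGB2HSV)
comps(d,masks(d["frame"])["green"],200,.025)
E
```

```text
t 21.75 pos [ 0.6453 -0.0845  0.2424] ang 91.47 offset [-0.0188 -0.058   0.2309] twist 0.0013 grip 1.0 q6 -1.83
gift
  px [195.1 128.2] 6915 mean [ 585.6 -242.3] rect [ 588.4 -242.1] [117.1  82.8] 1.5 pca ang 1.3
coast
  px [392.5 130. ] 1303 mean [ 5.823e+02 -5.000e-01] rect [582.8   5.6] [36.1 99.5] 89.5 pca ang 0.2
  px [449.8 129.4] 823 mean [579.8  72.3] rect [581.2  68.4] [95.5 24.5] 2.8 pca ang 2.4
adapter
  px [309.8  97.4] 1290 mean [ 545.9 -105.5] rect [ 551.4 -105.9] [43.3 54.2] 1.5 pca ang 90.0
  px [309.5 133.4] 1311 mean [ 587.9 -105.5] rect [ 588.4 -105.5] [49.4 48.3] 1.5 pca ang 42.8
  px [311.1 166.1] 984 mean [ 628.5 -103. ] rect [ 623.7 -103.9] [40.7 54.5] 1.8 pca ang 93.1
board
  px [308.2  95.2] 55608 mean [ 545.  -109.2] rect [ 555.  -106.1] [239.1 401.5] 1.4 pca ang 92.1
  px [423.  130.4] 3498 mean [580.8  31.9] rect [584.8  31.8] [ 59.7 105.1] 88.9 pca ang 0.9
[[0.5367341  0.00600452 0.03760495]
 [0.5794525  0.02831448 0.05553752]
 [0.62929619 0.05581805 0.06181977]]
  px [449.6 129.8] 814 mean [580.2  72.1] rect [580.9  68.9] [93.4 23.1] 2.7 pca ang 2.4
  px [391.1 129.1] 1105 mean [581.3  -2.4] rect [583.1   1.4] [89.6 28.1] 0.8 pca ang 0.2
```

View pics/wrist12.png

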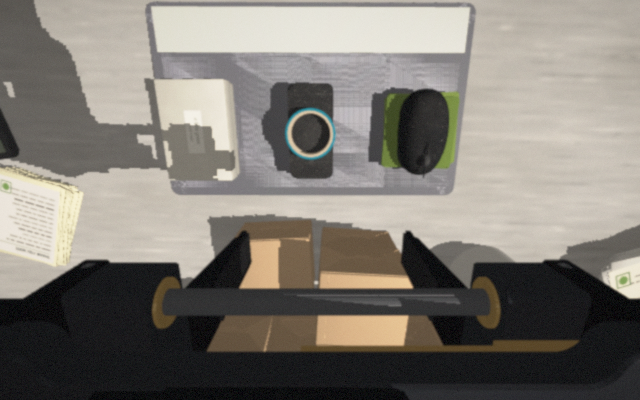

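Mouse is upright on the coasters at (423,130). I'll check its centring from straight above.

Call:
servo_tool(
  targets=[
    {"hand": 1,"offset": [0.05,-0.01,0],"twist": 0},
    {"hand": 1,"offset": [0.1,-0.025,0],"twist": 0},
    {"hand": 1,"offset": [0.118,-0.025,0],"twist": 0},
    {"hand": 1,"offset": [0.118,-0.025,0],"twist": 0},
    {"hand": 1,"offset": [0.118,-0.025,0],"twist": 0},
  ],
)

```text
time: 22.3
tool_pos: [0.6164, 0.0343, 0.2417]
ee_rot: [[-0.029, 1.0, -0.013], [1.0, 0.029, 0.004], [0.004, -0.013, -1.0]]
ft_force: [-1.0, -1.6, 0.8]
gripper_width: 1.002
```

```bash
python3 go.py .5855 -.104 .012 91.4; python3 chk.py wrist13 >/dev/null
python3 - <<'E'
from meas import *
d=pickle.load(open("wrist13.pkl","rb"));P=cloud(d)
M=(P[...,2]>.033)&(P[...,2]<.08)&(np.hypot(P[...,0]-.582,P[...,1]-.034)<.08);comps(d,M,100,.045)
M=(P[...,2]>.018)&(P[...,2]<.08)&(np.hypot(P[...,0]-.582,P[...,1]-.034)<.08);
print("stack+mouse");comps(d,M,100,.025)
comps(d,masks(d["frame"])["green"],200,.025)
E
```

```text
t 22.3 pos [0.6164 0.0343 0.2417] ang 91.64 offset [-0.1383 -0.032   0.2296] twist 0.0042 grip 1.002 q6 -1.65
  px [325.9 152.1] 3209 mean [580.5  34.1] rect [585.   34.4] [107.   56.9] 0.4 pca ang 1.5
stack+mouse
  px [326.7 151.2] 5366 mean [581.7  35.3] rect [587.7  36.3] [ 94.6 112.9] 89.8 pca ang 176.0
  px [297.9 149.5] 934 mean [580.6  -2. ] rect [5.819e+02 5.000e-01] [26.1 91.2] 87.5 pca ang 179.0
  px [354.2 149.3] 1153 mean [578.3  70.7] rect [580.8  68.2] [94.8 29.9] 4.9 pca ang 3.3
```

View pics/wrist13.png

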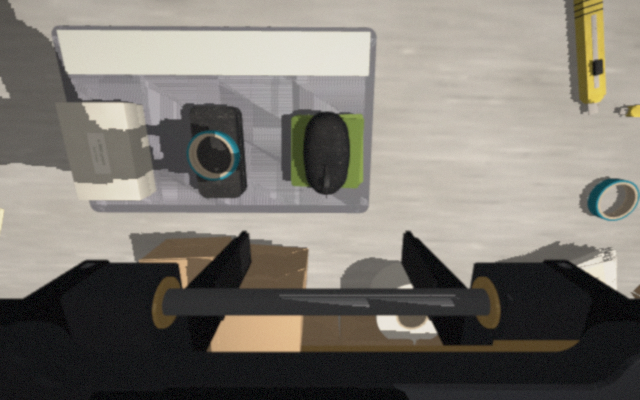

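The mouse is centred within about 2 mm: (≈583,34.3) mm against the stack's (≈581,35). Next, the cutter.

```bash
python3 go.py .445 .356 .2 108.3
```

```text
t 22.35 pos [0.6166 0.0335 0.2418] ang 91.57 offset [ 0.3269 -0.1622  0.0451] twist -0.292 grip 1.003 q6 -1.65
```

Call:
servo_tool(
  targets=[
    {"hand": 1,"offset": [0.327,-0.162,0.045],"twist": -0.292},
    {"hand": 1,"offset": [0.327,-0.162,0.045],"twist": -0.292},
    {"hand": 1,"offset": [0.327,-0.162,0.045],"twist": -0.292},
    {"hand": 1,"offset": [0.327,-0.162,0.045],"twist": -0.292},
    {"hand": 1,"offset": [0.327,-0.162,0.045],"twist": -0.292},
    {"hand": 1,"offset": [0.327,-0.162,0.045],"twist": -0.292},
    {"hand": 1,"offset": [0.327,-0.162,0.045],"twist": -0.292},
    {"hand": 1,"offset": [0.327,-0.162,0.045],"twist": -0.292},
    {"hand": 1,"offset": [0.327,-0.162,0.045],"twist": -0.292},
    {"hand": 1,"offset": [0.327,-0.162,0.045],"twist": -0.292},
  ],
)

```text
time: 23.35
tool_pos: [0.4457, 0.3553, 0.1997]
ee_rot: [[-0.314, 0.949, -0.013], [0.949, 0.314, 0.003], [0.007, -0.011, -1.0]]
ft_force: [1.0, -0.7, 0.1]
gripper_width: 1.002
```

Run:
```python
from workcell import robot
from meas import *
d=robot.get_image("wrist");cv2.imwrite("pics/wrist14.png",d["frame"][:,:,::-1]); pickle.dump(d,open("wrist14.pkl","wb"))
P=cloud(d)
M=(P[...,2]>.006)&(P[...,2]<.06)&(np.hypot(P[...,0]-.445,P[...,1]-.356)<.1)
comps(d,M,300,.012); print(robot.state()["time"],robot.state()["tool_pos"])
y=masks(d["frame"])["yel"];comps(d,y,300,.014)
```

```text
px [326.1 176.6] 2115 mean [439.4 355.2] rect [447.1 357.8] [155.5  21.9] 18.7 pca ang 18.3
23.4 [0.44604811 0.35496454 0.19987059]
  px [325.9 172.4] 1466 mean [434.2 353.1] rect [440.9 355. ] [142.   20.5] 18.7 pca ang 18.3
  px [380.4 254.3] 324 mean [514.4 455.5] rect [515.  459.6] [15.9 61.5] 1.6 pca ang 90.9
  px [163.  302.1] 364 mean [676.4 195.9] rect [676.3 198.1] [87.6 29.7] 1.5 pca ang 0.5
  px [489. 303.] 372 mean [537.4 627.1] rect [537. 625.] [85.9 33. ] 33.2 pca ang 36.1
  px [533.4 345.4] 316 mean [581.6 722. ] rect [582.4 719.3] [ 21.2 119.8] 19.6 pca ang 110.5
```

View pics/wrist14.png

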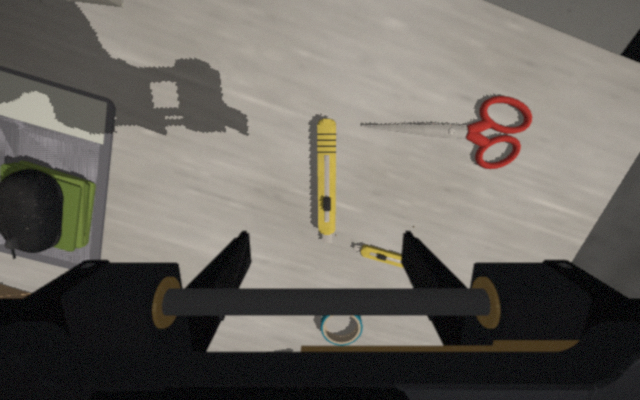

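```bash
python3 go.py .4475 .3575 .004 108.5
```

```text
t 23.4 pos [0.446  0.355  0.1999] ang 108.23 offset [0.0006 0.0043 0.1958] twist -0.0047 grip 0.998 q6 -1.34
```

Call:
servo_tool(
  newtons=15,
  targets=[
    {"hand": 0.7,"offset": [0.0006,0.004,0.045],"twist": -0.005},
    {"hand": 0.6,"offset": [0.0006,0.004,0.09],"twist": -0.005},
    {"hand": 0.5,"offset": [0.0006,0.004,0.13],"twist": -0.005},
    {"hand": 0.5,"offset": [0.0006,0.004,0.16],"twist": -0.005},
    {"hand": 0.5,"offset": [0.0006,0.004,0.18],"twist": -0.005},
    {"hand": 0.5,"offset": [0.0006,0.004,0.192],"twist": -0.005},
    {"hand": 0.5,"offset": [0.0006,0.004,0.195],"twist": -0.005},
    {"hand": 0.5,"offset": [0.0006,0.004,0.195],"twist": -0.005},
    {"hand": 0.05,"offset": [0.0006,0.004,0.195],"twist": -0.005},
    {"hand": 0.05,"offset": [0.0006,0.004,0.195],"twist": -0.005},
  ],
)

```text
time: 24.4
tool_pos: [0.4477, 0.3576, 0.0059]
ee_rot: [[-0.318, 0.948, -0.011], [0.948, 0.318, 0.004], [0.007, -0.009, -1.0]]
ft_force: [0.3, 0.5, 0.6]
gripper_width: 0.386
```

Call:
servo_tool(
  targets=[
    {"hand": 0.05,"offset": [0,0,0],"twist": 0},
    {"hand": 0.05,"offset": [0,0,0],"twist": 0},
    {"hand": 0.05,"offset": [0,0,0],"twist": 0},
    {"hand": 0.05,"offset": [0,0,0],"twist": 0},
    {"hand": 0.05,"offset": [0,0,0],"twist": 0},
  ],
)

```text
time: 24.9
tool_pos: [0.4479, 0.3578, 0.0065]
ee_rot: [[-0.318, 0.948, -0.01], [0.948, 0.318, 0.005], [0.008, -0.008, -1.0]]
ft_force: [-1.1, -0.4, 6.8]
gripper_width: 0.229
```

Call:
servo_tool(
  targets=[
    {"hand": 0.05,"offset": [0,0,-0.02],"twist": 0},
    {"hand": 0.05,"offset": [0,0,-0.05],"twist": 0},
    {"hand": 0.05,"offset": [0,0,-0.09],"twist": 0},
    {"hand": 0.05,"offset": [0,0,-0.13],"twist": 0},
    {"hand": 0.05,"offset": [0,0,-0.15],"twist": 0},
    {"hand": 0.05,"offset": [0,0,-0.15],"twist": 0},
  ],
)

```text
time: 25.5
tool_pos: [0.4503, 0.3578, 0.1594]
ee_rot: [[-0.318, 0.948, -0.006], [0.948, 0.318, 0.007], [0.009, -0.003, -1.0]]
ft_force: [-0.6, 0.0, -1.8]
gripper_width: 0.229
```

```bash
python3 go.py .47 -.24 .15 1.5
python3 - <<'E'
from workcell import robot
import cv2
for n in ["wrist","side"]:
    d=robot.get_image(n);cv2.imwrite(f"pics/{n}15.png",d["frame"][:,:,::-1])
E
```

```text
t 25.5 pos [0.4503 0.3578 0.1594] ang 108.53 offset [-0.5731 -0.1713  0.0049] twist -1.2736 grip 0.229 q6 -1.35
```

View pics/wrist15.png

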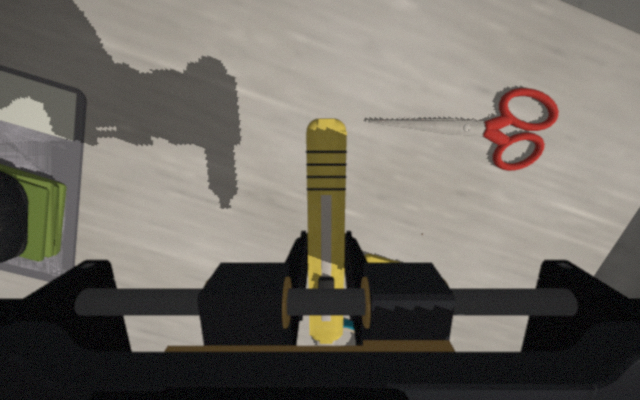

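View pics/side15.png

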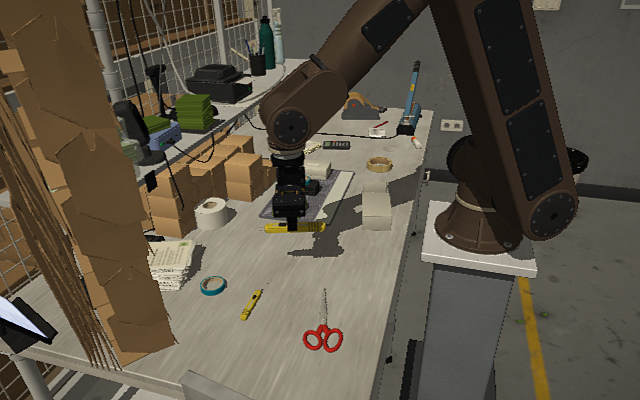

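Cutter held at width 21.8 mm. Carrying it to the strip while turning it.

Call:
servo_tool(
  targets=[
    {"hand": 0.05,"offset": [-0.04,-0.012,0],"twist": 0.13},
    {"hand": 0.05,"offset": [-0.08,-0.024,0],"twist": 0.26},
    {"hand": 0.05,"offset": [-0.12,-0.036,0],"twist": 0.39},
    {"hand": 0.05,"offset": [-0.16,-0.048,0],"twist": 0.52},
    {"hand": 0.05,"offset": [-0.2,-0.06,0],"twist": 0.65},
    {"hand": 0.05,"offset": [-0.24,-0.072,0],"twist": 0.78},
    {"hand": 0.05,"offset": [-0.28,-0.084,0],"twist": 0.91},
    {"hand": 0.05,"offset": [-0.32,-0.096,0],"twist": 1.04},
    {"hand": 0.05,"offset": [-0.36,-0.108,0],"twist": 1.17},
    {"hand": 0.05,"offset": [-0.4,-0.12,0],"twist": 1.3},
  ],
)

```text
time: 26.6
tool_pos: [0.4616, -0.0619, 0.1526]
ee_rot: [[0.832, 0.555, -0.013], [0.555, -0.832, 0.005], [-0.008, -0.012, -1.0]]
ft_force: [0.9, -0.0, -0.8]
gripper_width: 0.232
```

```bash
python3 go.py .47 -.245 .15 1.5
```

```text
t 26.6 pos [ 0.4616 -0.0619  0.1526] ang 33.74 offset [-0.0947  0.1569  0.0015] twist 0.5626 grip 0.232 q6 -0.87
```

Call:
servo_tool(
  targets=[
    {"hand": 0.05,"offset": [-0.02,0.035,0],"twist": 0.12},
    {"hand": 0.05,"offset": [-0.044,0.073,0],"twist": 0.25},
    {"hand": 0.05,"offset": [-0.066,0.11,0],"twist": 0.38},
    {"hand": 0.05,"offset": [-0.082,0.137,0],"twist": 0.5},
    {"hand": 0.05,"offset": [-0.095,0.157,0],"twist": 0.563},
    {"hand": 0.05,"offset": [-0.095,0.157,0],"twist": 0.563},
    {"hand": 0.05,"offset": [-0.095,0.157,0],"twist": 0.563},
    {"hand": 0.05,"offset": [-0.095,0.157,0],"twist": 0.563},
  ],
)

```text
time: 27.4
tool_pos: [0.4694, -0.2441, 0.1507]
ee_rot: [[1.0, 0.027, -0.015], [0.027, -1.0, 0.006], [-0.014, -0.007, -1.0]]
ft_force: [0.7, 0.5, 0.1]
gripper_width: 0.229
```

```bash
python3 go.py .47 -.245 .0105 1.5;  python3 - <<'E'
from workcell import robot
import cv2,pickle
for n in ["wrist"]:
    d=robot.get_image(n);cv2.imwrite(f"pics/{n}16.png",d["frame"][:,:,::-1]);pickle.dump(d,open(n+"16.pkl","wb"))
E
```

```text
t 27.4 pos [ 0.4694 -0.2441  0.1507] ang 1.57 offset [0.0026 0.0019 0.1402] twist 0.0013 grip 0.229 q6 -0.63
```

View pics/wrist16.png

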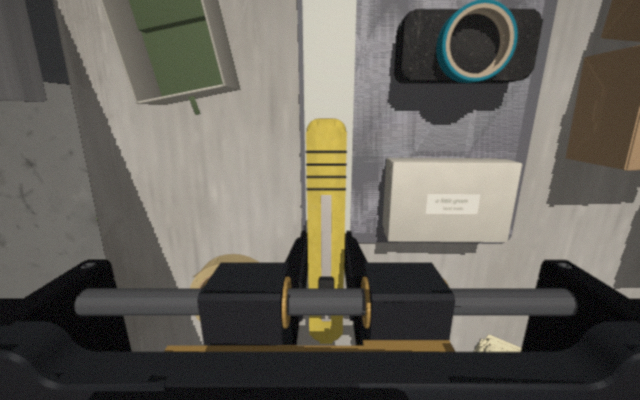

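The cutter is aligned with the strip at (326,230), and the gift box is at (455,200). I'll use this view to refine the target.

Run:
```python
from meas import *
d=pickle.load(open("wrist16.pkl","rb"));P=cloud(d)
M=(P[...,2]>.036)&(P[...,2]<.06)&(P[...,0]>.5)&(P[...,1]<-.17)&(P[...,1]>-.35);comps(d,M,500,.046)
g=cv2.cvtColor(d["frame"],cv2.COLOR_RGB2GRAY)
# strip edges in rows 10..110
for v in (20,60,100): print(v,[(u,int(g[v,u])) for u in list(range(296,306))+list(range(350,360))], ray(d,[(301.5,v),(354.5,v)],.004)[:,:2].round(4).tolist())
```

```text
px [609.3 147.4] 862 mean [ 722.2 -186.2] rect [ 722.5 -187.4] [22.6 36.9] 6.2 pca ang 102.9
  px [451.2 200.3] 10160 mean [ 587.4 -240.9] rect [ 587.2 -242.4] [120.8  81.3] 1.6 pca ang 1.2
20 [(296, 151), (297, 139), (298, 118), (299, 110), (300, 113), (301, 116), (302, 144), (303, 181), (304, 198), (305, 201), (350, 204), (351, 205), (352, 205), (353, 203), (354, 200), (355, 186), (356, 157), (357, 142), (358, 137), (359, 137)] [[0.4391, -0.08], [0.4891, -0.0788]]
60 [(296, 160), (297, 156), (298, 131), (299, 111), (300, 107), (301, 109), (302, 119), (303, 165), (304, 190), (305, 202), (350, 205), (351, 202), (352, 205), (353, 198), (354, 185), (355, 163), (356, 141), (357, 133), (358, 134), (359, 137)] [[0.4393, -0.1145], [0.491, -0.1132]]
100 [(296, 161), (297, 151), (298, 120), (299, 107), (300, 108), (301, 109), (302, 109), (303, 128), (304, 172), (305, 197), (350, 201), (351, 203), (352, 199), (353, 177), (354, 151), (355, 139), (356, 139), (357, 142), (358, 142), (359, 146)] [[0.4394, -0.1516], [0.493, -0.1501]]
```

Call:
servo_tool(
  targets=[
    {"hand": 0.05,"offset": [0.002,0.002,0.04],"twist": 0},
    {"hand": 0.05,"offset": [0.002,0.002,0.08],"twist": 0},
    {"hand": 0.05,"offset": [0.002,0.002,0.11],"twist": 0},
    {"hand": 0.05,"offset": [0.002,0.002,0.13],"twist": 0},
    {"hand": 0.05,"offset": [0.002,0.002,0.137],"twist": 0},
    {"hand": 0.05,"offset": [0.002,0.002,0.138],"twist": 0},
    {"hand": 0.05,"offset": [0.002,0.002,0.138],"twist": 0},
  ],
)

```text
time: 28.15
tool_pos: [0.4701, -0.2451, 0.0138]
ee_rot: [[1.0, 0.028, -0.013], [0.028, -1.0, 0.006], [-0.013, -0.006, -1.0]]
ft_force: [-0.3, 0.0, -0.1]
gripper_width: 0.227
```

```bash
python3 go.py .4695 -.245 .0105 1.5; python3 -c "
from workcell import robot
print(robot.state()['ft_force'])"
```

```text
t 28.15 pos [ 0.4701 -0.2451  0.0138] ang 1.63 offset [-0.0006 -0.0001  0.0033] twist 0.0023 grip 0.227 q6 -0.63
[-0.27820623  0.02101748 -0.13308235]
```

Call:
servo_tool(
  targets=[
    {"hand": 0.05,"offset": [-0.0006,0,0.003],"twist": 0},
    {"hand": 0.05,"offset": [-0.0006,0,0.003],"twist": 0},
    {"hand": 0.05,"offset": [-0.0006,0,0.003],"twist": 0},
    {"hand": 0.45,"offset": [-0.0006,0,0.003],"twist": 0},
    {"hand": 0.45,"offset": [-0.0006,0,0.003],"twist": 0},
    {"hand": 0.45,"offset": [-0.0006,0,0.003],"twist": 0},
    {"hand": 0.45,"offset": [-0.0006,0,0.003],"twist": 0},
    {"hand": 0.45,"offset": [-0.0006,0,-0.02],"twist": 0},
    {"hand": 0.45,"offset": [-0.0006,0,-0.05],"twist": 0},
    {"hand": 0.45,"offset": [-0.0006,0,-0.09],"twist": 0},
  ],
)

```text
time: 29.15
tool_pos: [0.4701, -0.2452, 0.1038]
ee_rot: [[0.999, 0.028, -0.016], [0.028, -1.0, 0.007], [-0.015, -0.008, -1.0]]
ft_force: [0.6, 0.5, 0.4]
gripper_width: 0.451
```

Call:
servo_tool(
  targets=[
    {"hand": 0.6,"offset": [0.02,0.02,-0.04],"twist": 0},
    {"hand": 0.8,"offset": [0.03,0.04,-0.08],"twist": 0},
    {"hand": 1,"offset": [0.05,0.06,-0.12],"twist": 0},
    {"hand": 1,"offset": [0.05,0.06,-0.16],"twist": 0},
    {"hand": 1,"offset": [0.05,0.06,-0.18],"twist": 0},
    {"hand": 1,"offset": [0.05,0.06,-0.18],"twist": 0},
    {"hand": 1,"offset": [0.05,0.06,-0.18],"twist": 0},
  ],
)

```text
time: 29.85
tool_pos: [0.5243, -0.3048, 0.282]
ee_rot: [[0.999, 0.028, -0.016], [0.028, -1.0, 0.007], [-0.016, -0.008, -1.0]]
ft_force: [0.5, 0.2, -0.3]
gripper_width: 0.972
```

```bash
python3 chk.py wrist17
python3 - <<'E'
from workcell import robot
from meas import *
d=pickle.load(open("wrist17.pkl","rb"));P=cloud(d)
M=(P[...,2]>.009)&(P[...,2]<.035)&(abs(P[...,0]-.469)<.03)&(P[...,1]<-.12);comps(d,M,300,.016)
print(robot.state()["tool_pos"],robot.state()["time"])
d=robot.get_image("top");cv2.imwrite("pics/top17.png",d["frame"][:,:,::-1]);pickle.dump(d,open("top17.pkl","wb"))
E
```

```text
gift
  px [378.5 128.5] 5515 mean [ 588.1 -242.3] rect [ 588.4 -243.1] [119.  79.] 1.7 pca ang 1.1
coast
adapter
  px [382.4  21.4] 2078 mean [ 583.9 -114.4] rect [ 586.5 -112.5] [115.1  42.4] 1.3 pca ang 1.1
  px [387.6  13.4] 1077 mean [ 589.6 -105.5] rect [ 589.8 -107.9] [48.9 33.4] 1.3 pca ang 1.1
board
  px [355.3  82.7] 27374 mean [ 557.1 -185.2] rect [ 557.6 -202.9] [239.8 243.3] 1.3 pca ang 8.7
  px [291.4 122. ] 1737 mean [ 468.5 -239.3] rect [ 468.8 -245.5] [ 23.1 156.7] 1.5 pca ang 91.6
[ 0.52407141 -0.30472011  0.28133434] 29.9
```

View pics/wrist17.png

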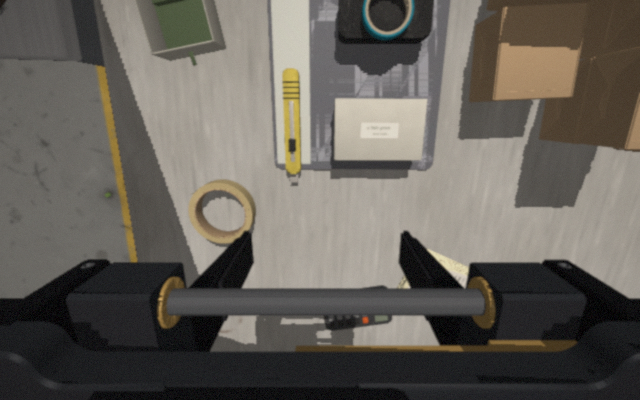

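View pics/top17.png

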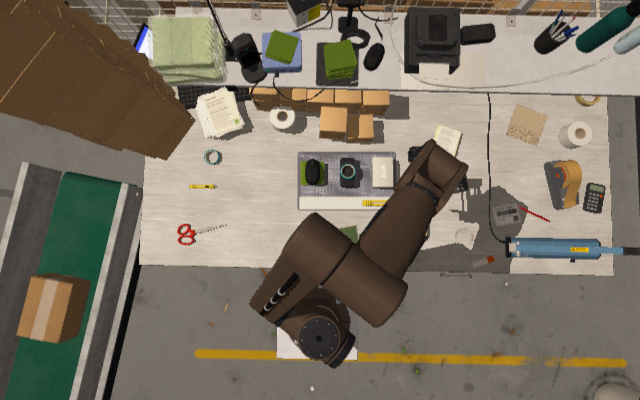

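Checked: the cutter at pixel (291,122) is mid-strip, centre (468.8,-245.5) mm with yaw 91.5°. The point straight in front of the gift box is about (469,-245.8). The gift box hasn't moved, and the arm is clear of everything, so I'm handing in.

```bash
python3 -c "
from workcell import robot
print(robot.job_done()); print(robot.state()['time'])"
```

```text
the job is handed in; nothing more can be done
None
the job is handed in; nothing more can be done
```

The order is laid out as asked and handed in, at about 30 s of the 99 s allowed. I placed the adapter first, then the ring, the mouse and the large box cutter. `robot.job_done()` reports no verdict, so the figures below are my last camera checks before handing in.

| Part | Last check |
|---|---|
| Power adapter | Within about 1 mm of the midpoint between gift box and coasters; yaw matches the board at about 1.5° |
| Tape ring | Flat on the adapter, within about 1 mm of its centre |
| Mouse | Upright, within about 2 mm of the stack's centre. The shape of its dome and tail makes the front-to-back figure uncertain to about 3 mm. |
| Box cutter | Within about 1 mm of the strip's middle and of the line straight in front of the gift box, lying along the strip. Its 160 mm length makes its outer end overhang the board's edge by about 20 mm. |

- **Left alone:** the gift box still measured within about 1 mm of where it stood. I last measured the coaster stack right after setting the mouse on it, and it agreed within about 2 mm. I never touched the wide roll.
- **Disagreement:** the top and wrist cameras differed by up to about 4 mm in the sideways direction. I relied on wrist views centred over the parts, where they and the arm's own position agreed within about 1 mm.

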